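# Bring a freshly coated glass plate to spotting height

## Robot

A 6-joint arm with a two-finger parallel gripper is mounted at the origin on a cart in front of the work surface, level with it; the furniture and walls round the work are solid. World frame = base frame: x ahead of the robot, y to its left, z up, the work surface at z = 0. Lengths are in m, angles in degrees, forces in N, time in s.
With the tool pointing down it reaches from about 0.325 to 0.9 m from the base axis. Payload 6.1 kg.
Tool frame: the origin (TCP) lies midway between the tips of the shut fingers; the grasp point (between the pads) lies 19 mm behind it; z points along the fingers, y is the direction in which the jaws open and shut (so a half turn about z gives the same grasp; the last joint's range is limited). The gripper opens to 87 mm and grips with 3 to 60 N. Pads are 19 mm wide; open, the fingers measure 117 mm over their backs; the gripper's body (75 mm by 190 mm) begins 51 mm behind the grasp point.
Start: joints at [-74.261, 12.628, 87.462, -0, 79.91, -7.225], TCP at [0.244, -0.575, 0.223] pointing down, gripper open.
Joint ranges: [-170.65, 170.65], [-52.31, 119.04], [5.05, 147.46], [-71.25, 251.25], [11.57, 151.72], [-153.62, 153.62]. Speed limits (degrees/s): [147.25, 147.25, 172.46, 180, 180, 180].

## Interface

Orientations are given as a 3x3 rotation matrix whose columns are the frame's x, y, z axes.
In Python, from workcell import r, optics, hand_in gives the robot as it stands.
- The arm moves only by the tool servo_tool, never from a script. Its argument "increments" is text: rows parted by semicolons, each of 7 numbers parted by spaces: the shift along the tool's x, y, z in mm, then the turn, a rotation vector about the tool's x, y, z in rad, then the opening, from 0 (shut) to 1 (fully open). A call has 1 to 12 rows; each row is the pose to reach, as a shift and turn from the pose commanded when the call began, along the tool's axes at that moment; what a row does not reach only later rows make up. A row lasts 1/10 s, in which the tool goes at most 50 mm and 8.59 degrees, less where a joint would pass 70% of its speed; a pose out of reach is approached as far as the arm can. A call with a gripper value outside its range is refused whole. The fingers move at their own pace and stop on an object; "grip_force" is the grip in N (left out, the last holds). Time passes only in rows, so rows that repeat a pose let the fingers close. It gives the time, the measured TCP pose, the force and the opening at its end, in the units of the state.
- r.state(): the state, without advancing time (a new reading comes with each control period).
- optics.read_camera(name): name is "scene" or "top" or "wrist"; returns a dict with "frame" (480x640x3 uint8, blue, green, red), "fx", "fy", "cx", "cy" (pixels), "k1" (the pictures are not rectified: a ray, as slopes to the right and down, at radius r is drawn at 1 + k1 r^2 times it, then the intrinsics apply), "camera_from_world" (4x4, takes a point from world to camera coordinates). Camera axes: x right, y up, looking along -z (the intrinsics and any distortion apply to the point x, -y, -z); pixel columns grow to the right and rows downward; lengths in m; the calibration is good to about 2 mm. A picture is of the moment at which its call begins. There is no depth.
- hand_in(): hands the job in, once; it reports no verdict.
The state is a dict: "time_s": time; "qpos": joint angles; "joint_velocities": joint speeds; "effort": joint torques, N m; "position": TCP position; "orientation": TCP orientation; "contact_force": force on the tool from outside, world axes, zero at the start; "moment": the same for the moment, N m; "width": opening from 0.0 (shut) to 1.0 (fully open).
Only numpy, scipy, OpenCV 4.12 (cv2) and the standard library are available. Lean on these libraries where they do the work, as an engineer would, in place of code of your own. Each camera call takes 0.05 s, during which the arm holds its last target.

## Task

Take the coated glass plate off the slanted drying easel, holding it only by its edges so that nothing touches the white coating, and lay it down gently, coating up, centred on and along the narrow stage of the screw jack. Then wind the jack up by its crank knob until the plate is level with the tip of the red pointer, leaving the plate centred and the pointer where it is. Leave the other things on the bench alone.

Things in the scene. Friction and masses are not known exactly. Their poses are not given: they have to be found in the camera images.
- plate_mid (a point): Centre of the loose glass plate, 100 (x) x 60 (y) x 5 mm (z, out of the coated face), 90 g. A white coating 94 x 54 x 1 mm covers its +z face up to a clear 3 mm rim; grip only the glass edges, across the 60 mm. At the start it slopes 35 degrees on the easel, x up the slope (away from the robot), coating up.
- plate: The same glass plate; origin at the centre of its underside.
- coating: The white coating on the plate; origin at the centre of the coating's underside (5 mm over the plate's underside).
- easel: Fixed easel, foot 150 x 130 x 10 mm, origin on the bench under the plate's centre (plate underside 85 mm up); slope rises along +x, two rails within 17 mm of the centre line, so the long edges are free, 30 mm of room below. A clear roof 218 to 228 mm up, 130 mm wide, spans 15 to 85 mm along +x on two rear posts: come and leave square to the plate, straighten up only clear of it.
- stage: The jack's stage: a moving aluminium bar 110 mm long (along its y), 44 mm wide (x), 6 mm thick; origin at the middle of its upper face. It rises straight up, 12 mm for each full turn of the crank (45 mm in all), and stays where it is left.
- stage_mid (a point): Middle of the upper face of the stage; x, y along the jack's axes (the stage is long in y). The plate overhangs the stage by 8 mm on either long side; the jack's foot below is 16 mm high.
- crank_axis (a point): Point on the vertical axis of the crank, fixed to the jack, at the height of the knob's grip point (78 mm over the bench), 130 mm from the stage's centre towards the robot (along the jack's -x).
- knob_mid (a point): Grip point on the axis of the black crank knob, 78 mm over the bench, an upright cylinder 22 mm in diameter and 44 mm tall (52 to 96 mm over the bench wherever the crank stands), 36 mm from the crank's axis; it spins freely on its pin.
- crank (a joint): Crank angle in rad, 0 to 23.5; it grows when the crank is turned clockwise as seen from above, which raises the stage 12 mm per full turn. Turning takes about 2 N at the knob.
- pointer_tip (a point): Tip of the red pointer on a thin 128 mm high column, 68 mm to the left (jack's +y) of the stage's centre, 18 mm beyond the end of a centred plate. It marks the height that the plate's mid-thickness is to reach and must not be moved. It stands 12 to 35 mm higher than the plate lies on the stage at the start.
- timer: Loose bystander, leave alone: bench timer 62 x 66 x 20 mm; origin at the centre of its underside.
- marker_pen: Loose bystander, leave alone: marker pen, 134 mm, 16 mm high; origin at the centre of its underside.
- petri_dish: Loose bystander, leave alone: Petri dish, 92 mm across, 15 mm high; origin at the centre of its underside.
- beaker: Loose bystander, leave alone: glass beaker 62 x 67 x 82 mm; origin at the centre of its underside.

How it is judged:
By the outcome, as a careful person would: the job done as asked, in the order asked, and still so for the second after the job is handed in, with the robot touching nothing.
It also fails if it takes over 69 s, if anything falls off the work surface, if the arm or the gripper's body presses on something with over 40 N, if the wrist force passes 120 N, or if a joint passes its speed limit or range.

## Working session

There is one attempt and no reset: what is moved stays moved. The work goes in short steps, Python scripts to look and compute and a tool call to move; the robot and the scene stay as the last step left them, time stands still between calls to the robot, and variables do not carry over. Pictures are saved under pics/ and viewed, and the job is handed in when it is done.

Besides the shell and the picture viewer there is one more tool, called by a JSON object that holds its "method" and its "body". servo_tool: Moves the arm, as the interface text tells. Its arguments: {"type":"object","properties":{"increments":{"type":"string"},"grip_force":{"type":"number"}},"required":["increments"]}

```bash
ls; mkdir -p pics
python3 - <<'E'
from workcell import r, optics
import cv2,json
s=r.state();print({k:s[k] for k in('time_s','position','orientation','width','contact_force')})
for n in("scene","top","wrist"):
    d=optics.read_camera(n);cv2.imwrite(f"pics/{n}0.png",d["frame"])
    print(n,d["fx"],d["cx"],d["cy"],d["k1"],d["camera_from_world"])
E
```

```text
pics
{'time_s': 0.0, 'position': array([ 0.2436619 , -0.57485617,  0.22142236]), 'orientation': array([[ 9.20755206e-01,  3.90140406e-01, -5.60880673e-04],
       [ 3.90140745e-01, -9.20753276e-01,  1.89824767e-03],
       [ 2.24150397e-04, -1.96664382e-03, -9.99998041e-01]]), 'width': 1.000200336532931, 'contact_force': array([ 0.35943681, -0.11811493, -0.55852043])}
scene 620.1510655114131 321.6521862920942 232.76081110556242 -0.14771732597074338 [[-0.88269994 -0.4694199   0.02204017  0.44801846]
 [ 0.32453446 -0.57499379  0.75103897 -0.274514  ]
 [-0.33987968  0.67009485  0.65988991 -1.0716887 ]
 [ 0.          0.          0.          1.        ]]
top 530.8348021856425 321.86223041610737 240.95235152345055 -0.04220998561626782 [[-0.02651715 -0.99964378  0.00302655 -0.08711686]
 [ 0.97746846 -0.02529444  0.2095605  -0.55233897]
 [-0.2094093   0.0085153   0.977791   -1.34746086]
 [ 0.          0.          0.          1.        ]]
wrist 380.4830177249782 320.3887100510072 237.1248780475641 -0.04236839755696339 [[ 0.38959346 -0.92098331 -0.00258442 -0.62317904]
 [ 0.89383058  0.37878077 -0.23998339  0.02855899]
 [ 0.22199963  0.09118592  0.97077355 -0.38933199]
 [ 0.          0.          0.          1.        ]]
```

View pics/scene0.png

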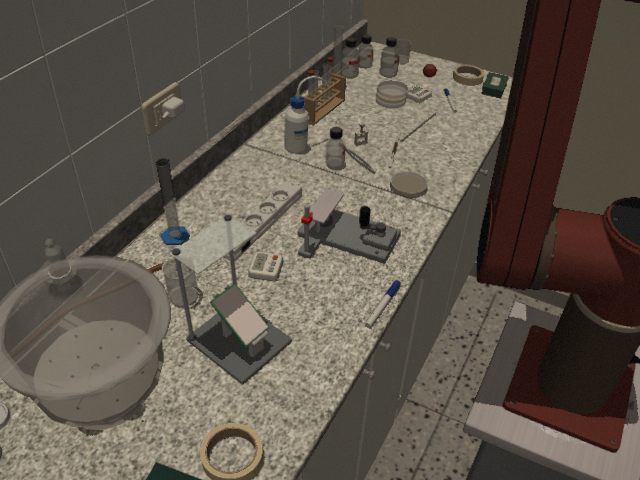

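View pics/top0.png

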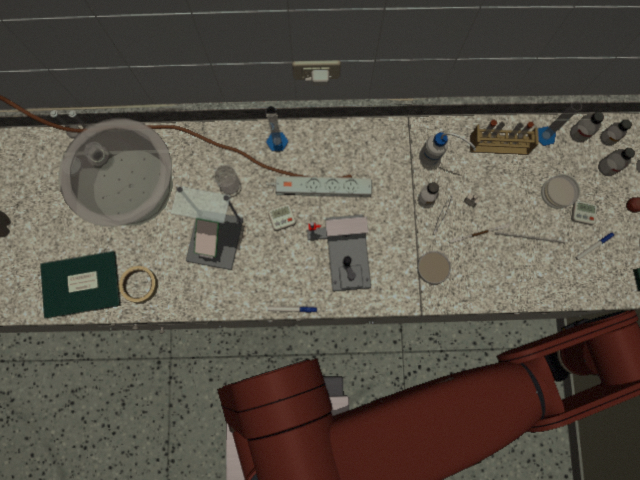

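View pics/wrist0.png

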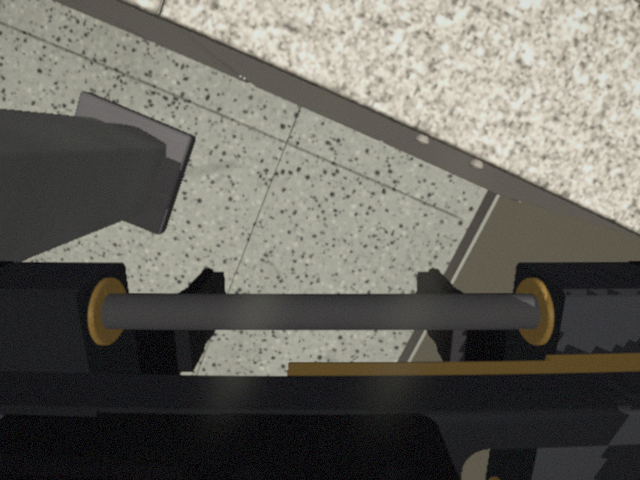

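The scene view shows the easel with its plate at about (240,315), its roof at (215,240), and the jack at (355,230). The red pointer is at (307,218) and the knob at (365,215). In the top view the plate is at (206,240), the stage at (346,226), the knob at (348,262) and the pointer at (314,228). I'll enlarge these areas.

```bash
cat > h.py <<'E'
import numpy as np,cv2
from workcell import r,optics
def ray(d,uv):
    K=np.array([[d["fx"],0,d["cx"]],[0,d["fy"],d["cy"]],[0,0,1]]);
    p=cv2.undistortPoints(np.array(uv,float).reshape(-1,1,2),K,np.array([d["k1"],0,0,0]))[:,0]
    M=np.array(d["camera_from_world"]);R=M[:3,:3];t=M[:3,3]
    v=np.c_[p[:,0],-p[:,1],-np.ones(len(p))]@R
    return -R.T@t,v/np.linalg.norm(v,axis=1)[:,None]
def plane(d,uv,z):
    o,v=ray(d,uv);return o+v*((z-o[2])/v[:,2])[:,None]
def pix(d,P):
    M=np.array(d["camera_from_world"]);c=np.atleast_2d(P)@M[:3,:3].T+M[:3,3]
    x=c[:,0]/-c[:,2];y=-c[:,1]/-c[:,2];f=1+d["k1"]*(x*x+y*y)
    return np.c_[d["fx"]*x*f+d["cx"],d["fy"]*y*f+d["cy"]]
def tri(rays):
    A=np.zeros((3,3));b=np.zeros(3)
    for o,v in rays:
        Q=np.eye(3)-np.outer(v,v);A+=Q;b+=Q@o
    p=np.linalg.solve(A,b);return p,[np.linalg.norm((np.eye(3)-np.outer(v,v))@(p-o)) for o,v in rays]
def crop(img,x,y,w,h,s,fn):
    cv2.imwrite(fn,cv2.resize(img[y:y+h,x:x+w],None,fx=s,fy=s,interpolation=cv2.INTER_CUBIC))
E
python3 - <<'E'
import cv2,numpy as np
from h import crop
s=cv2.imread("pics/scene0.png");t=cv2.imread("pics/top0.png")
g=lambda a:np.clip(a.astype(float)*1.3,0,255).astype('uint8')
a=cv2.resize(g(t[180:280,170:250]),None,fx=5,fy=5,interpolation=2)
b=cv2.resize(g(t[205:305,300:380]),None,fx=5,fy=5,interpolation=2)
cv2.imwrite("pics/tc.png",np.hstack([a,b]))
a=cv2.resize(g(s[270:390,180:300]),None,fx=3.3,fy=4,interpolation=2)
a=cv2.resize(g(s[270:390,180:300]),None,fx=3.3,fy=3.3,interpolation=2)
b=cv2.resize(g(s[160:280,290:410]),None,fx=3.3,fy=3.3,interpolation=2)
cv2.imwrite("pics/sc.png",np.hstack([a,b]))
E
```

```text
(no output)
```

View pics/tc.png

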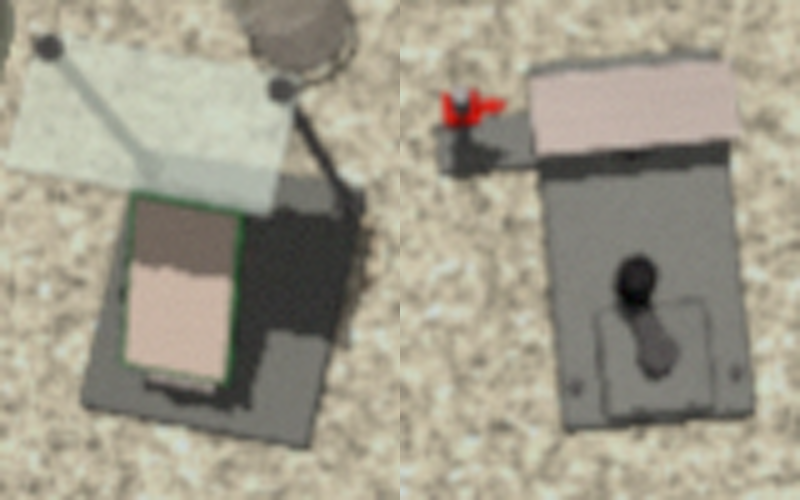

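View pics/sc.png

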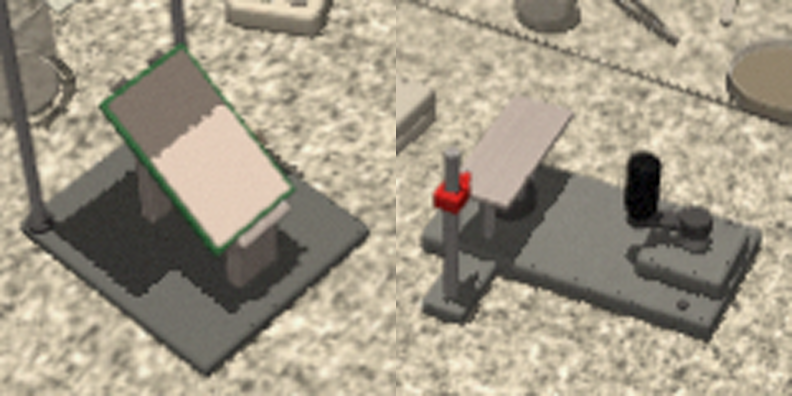

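```bash
cat > m.py <<'E'
from h import *
ds=optics.read_camera("scene");dt=optics.read_camera("top")
T=lambda L,ox,oy,x0:(np.array(L,float)-[x0,0]+.5)/5-.5+[ox,oy]
S=lambda L,ox,oy,x0:(np.array(L,float)-[x0,0]+.5)/3.3-.5+[ox,oy]
def both(tp,sp):
    o,v=ray(dt,tp);o2,v2=ray(ds,sp);R=[]
    for a,b in zip(v,v2):
        p,e=tri([(o,a),(o2,b)]);R.append(p);print(np.round(p*1e3,1),np.round(np.array(e)*1e3,1))
    return np.array(R)
print("plate TL TR BR BL")
P=both(T([(131,191),(243,210),(230,385),(122,366)],170,180,0),S([(102,104),(181,45),(293,187),(218,251)],180,270,0))
print("mean",P.mean(0));
for i in range(4):print(np.linalg.norm(P[i]-P[(i+1)%4])*1e3,end=' ')
u=(P[0]+P[1]-P[2]-P[3]);w=(P[0]+P[3]-P[1]-P[2]);print("\nyaw",np.degrees(np.arctan2(u[1],u[0])),np.degrees(np.arctan2(-w[0],w[1])),"slope",np.degrees(np.arctan2(u[2],np.hypot(*u[:2]))))
print("easel foot")
F=plane(dt,T([(84,405),(307,447),(361,190)],170,180,0),.01);print(F)
print("stage FL FR NR NL")
G=both(T([(529,72),(735,60),(738,137),(537,155)],300,205,400),S([(467,177),(525,95),(573,116),(502,206)],290,160,396))
print(G.mean(0));w=G[0]+G[3]-G[1]-G[2];print("yaw",np.degrees(np.arctan2(-w[0],w[1])))
print("jack foot NL NR (z16)");J=plane(dt,T([(565,431),(753,412),(542,172),(730,145)],300,205,400),.016);print(J)
for a,b in((0,2),(1,3)):
    q=J[b]-J[a];print("yaw",np.degrees(np.arctan2(q[1],q[0])))
q=J[0]-J[1];print(np.degrees(np.arctan2(-q[0],q[1])))
print("knob top z96, scene");print(plane(dt,T([(638,273)],300,205,400),.096),plane(ds,S([(644,160)],290,160,396),.096))
print("axis: hub");print(both(T([(657,361)],300,205,400),S([(696,216)],290,160,396)))
print("tip");both(T([(507,104)],300,205,400),S([(470,178)],290,160,396))
E
python3 m.py
```

```text
plate TL TR BR BL
[607.3 221.  116.3] [0.7 0.7]
[596.5 163.7 114.1] [0.9 0.9]
[517.  180.1  59.7] [2.3 2.3]
[528. 237.  61.] [1.9 1.9]
mean [0.56220295 0.20045014 0.08775489]
58.368635598013185 97.72614274529016 57.979730424220904 97.97997241522013 
yaw -11.494330642841119 -10.821653070833513 slope 34.0815047892736
easel foot
[[0.51507519 0.26869379 0.01      ]
 [0.48884106 0.14661565 0.01      ]
 [0.63216562 0.11799212 0.01      ]]
stage FL FR NR NL
[ 600.2 -113.7   75.7] [5. 5.]
[ 611.  -222.9   63.4] [1.2 1.2]
[ 571.8 -222.4   60. ] [1. 1.]
[ 566.4 -114.7   61.6] [3.1 3.1]
[ 0.58736803 -0.16840911  0.06515195]
yaw 4.247779395256424
jack foot NL NR (z16)
[[ 0.42176455 -0.12705744  0.016     ]
 [ 0.42930617 -0.22825885  0.016     ]
 [ 0.56402469 -0.11884367  0.016     ]
 [ 0.57650301 -0.2223073   0.016     ]]
yaw 3.3044557159733023
yaw 2.315355765804345
4.2618540004622405
knob top z96, scene
[[ 0.49245622 -0.16477875  0.096     ]] [[ 0.49456817 -0.16169478  0.096     ]]
axis: hub
[ 456.5 -174.5   54.8] [3.9 3.9]
[[ 0.45652952 -0.17445956  0.05480286]]
tip
[ 585.2 -100.1   88.6] [0.2 0.2]
```

```bash
cat >> h.py <<'E'
from scipy.spatial.transform import Rotation as Ro
def st():
    s=r.state();return s,np.array(s["position"]),np.array(s["orientation"])
def inc(p,R):
    s,p0,R0=st();d=R0.T@(np.array(p)-p0)*1e3;w=Ro.from_matrix(R0.T@R).as_rotvec()
    print("t",round(s["time_s"],2),"pos",np.round(p0*1e3,1),"q",np.round(s["qpos"],1),"w",round(s["width"],3),"F",np.round(s["contact_force"],1))
    print("INC mm",np.round(d,1),"rot",np.round(w,4),"deg",round(np.degrees(np.linalg.norm(w)),1))
def down(a): # tool pointing down, tool y at angle a deg
    a=np.radians(a);y=np.array([np.cos(a),np.sin(a),0]);z=np.array([0,0,-1.]);return np.c_[np.cross(y,z),y,z]
E
python3 - <<'E'
from h import *
s,p,R=st();d=optics.read_camera("wrist");M=np.array(d["camera_from_world"])
c=-M[:3,:3].T@M[:3,3];print("cam in tool",R.T@(c-p)*1e3,"view dir",R.T@(-M[2,:3]),"right",R.T@M[0,:3])
for i in range(3):print(r.state()["position"],optics.read_camera("wrist")["camera_from_world"][0][3])
for x in (.45,.5):inc([x,-.17,.30],down(3.5))
E
```

```text
cam in tool [  65.30819442   -0.51246662 -161.61687268] view dir [-0.24017347 -0.00101046  0.97072946] right [-5.91624790e-04  9.99999425e-01  8.94547623e-04]
[ 0.24379452 -0.57526451  0.22218319] -0.6237698678822631
[ 0.24380815 -0.575336    0.22227147] -0.6238853744528632
[ 0.24386127 -0.5753668   0.22237869] -0.6239751854038877
t 0.45 pos [ 243.8 -575.4  222.5] q [-74.3  12.6  87.5   0.   79.9  -7.2] w 1.002 F [ 1.   0.  -0.2]
INC mm [ 348.  -292.8  -77.5] rot [-1.0000e-04 -1.0000e-04 -1.2311e+00] deg 70.5
t 0.45 pos [ 243.8 -575.4  222.5] q [-74.3  12.6  87.5   0.   79.9  -7.2] w 1.002 F [ 1.   0.  -0.2]
INC mm [ 394.  -273.3  -77.5] rot [-1.0000e-04 -1.0000e-04 -1.2311e+00] deg 70.5
```

{"method": "servo_tool", "body": {"increments": "45 -35 -20 0 0 -0.14 1;90 -70 -30 0 0 -0.28 1;135 -105 -30 0 0 -0.42 1;180 -140 -30 0 0 -0.56 1;225 -170 -25 0 0 -0.7 1;265 -195 -20 0 0 -0.84 1;305 -215 -10 0 0 -0.98 1;345 -235 0 0 0 -1.1 1;380 -250 10 0 0 -1.23 1;410 -262 20 0 0 -1.23 1;421 -262 25 0 0 -1.23 1;421 -262 25 0 0 -1.23 1"}}

```text
time_s: 1.65
position: [0.5296, -0.1687, 0.1965]
orientation: [[-0.063, 0.998, -0.002], [0.998, 0.063, 0.001], [0.001, -0.002, -1.0]]
contact_force: [-0.6, -0.3, 0.6]
width: 1.002
```

Run:
```python
from h import *
inc([.53,-.17,.195],down(3.5))
d=optics.read_camera("wrist");cv2.imwrite("pics/w1.png",d["frame"])
import pickle;pickle.dump(d,open("w1.pkl","wb"))
```

```text
t 1.65 pos [ 529.6 -168.7  196.5] q [-25.8   4.4  99.5  -0.   76.2 -29.4] w 1.002 F [-0.6 -0.3  0.6]
INC mm [-1.4  0.3  1.5] rot [-0.0017 -0.0007  0.0018] deg 0.1
```

View pics/w1.png

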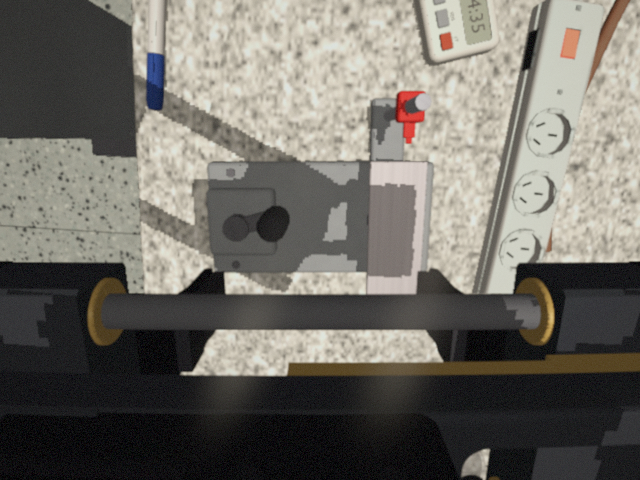

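The wrist view shows the stage from column 368 to 418, its near end hidden by the gripper. The pointer tip is at (409,142) and the knob top at (273,222). I'll shift sideways for a second view.

{"method": "servo_tool", "body": {"increments": "-50 0 0 0 0 0 1;-100 0 0 0 0 0 1;-110 0 0 0 0 0 1;-110 0 0 0 0 0 1"}}

```text
time_s: 2.1
position: [0.5345, -0.2831, 0.1981]
orientation: [[-0.055, 0.999, 0.0], [0.999, 0.055, -0.001], [-0.001, 0.0, -1.0]]
contact_force: [-0.5, 0.1, 0.2]
width: 0.998
```

Run:
```python
from h import *
inc([.53,-.17,.195],down(3.5))
d=optics.read_camera("wrist");cv2.imwrite("pics/w2.png",d["frame"])
import pickle;pickle.dump(d,open("w2.pkl","wb"))
a=cv2.imread("pics/w1.png");b=d["frame"]
g=lambda a,x,y,w,h:cv2.resize(a[y:y+h,x:x+w],None,fx=3,fy=3,interpolation=2)
cv2.imwrite("pics/w1c.png",g(a,200,80,240,200));cv2.imwrite("pics/w2c.png",g(b,200,0,240,200))
```

```text
t 2.1 pos [ 534.5 -283.1  198.1] q [-35.4  10.9  92.1  -0.   76.9 -38.5] w 0.998 F [-0.5  0.1  0.2]
INC mm [113.2   1.7   3. ] rot [ 0.0002  0.0007 -0.0063] deg 0.4
```

View pics/w1c.png

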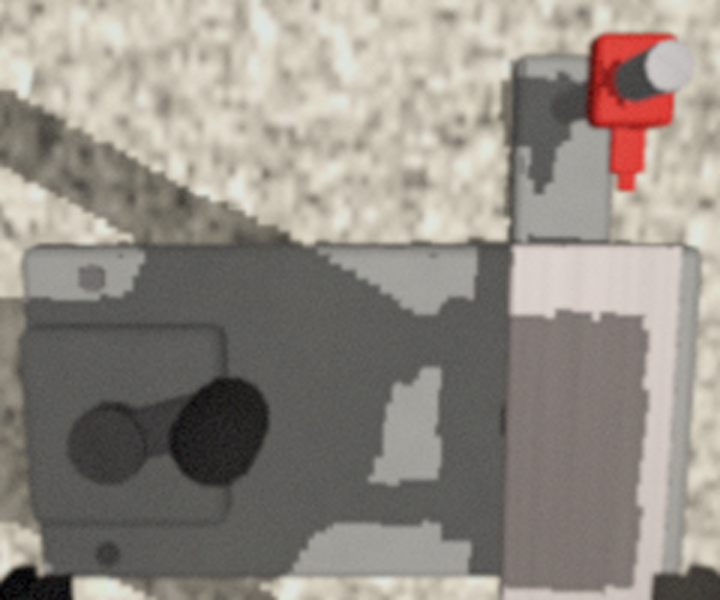

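View pics/w2c.png

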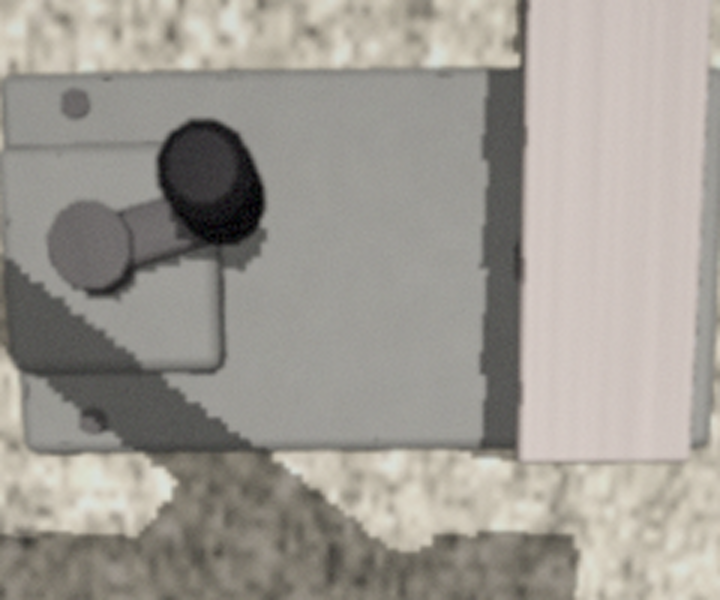

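```bash
cat > m2.py <<'E'
from h import *
import pickle
d1=pickle.load(open("w1.pkl","rb"));d2=pickle.load(open("w2.pkl","rb"))
C=lambda L,ox,oy:(np.array(L,float)+.5)/3-.5+[ox,oy]
e1=C([(511,245),(687,245)],200,80);e2=C([(519,460),(690,460)],200,0)
for z in(.055,.06,.065,.07):
    a=plane(d1,e1,z);b=plane(d2,e2,z)
    c=(a.sum(0)+b.sum(0))/4;L=a.mean(0)-b.mean(0)
    print(z,"w1 width",np.linalg.norm(a[0]-a[1]),"w2 width",np.linalg.norm(b[0]-b[1]),"len",np.linalg.norm(L),"mid",c,"yaw",np.degrees(np.arctan2(-L[0],L[1])))
k=plane(d2,C([(199,168)],200,0),.096);print("knob top",k)
print("hub~z.055",plane(d2,C([(90,245)],200,0),.056))
f=plane(d2,C([(24,452),(712,443),(5,77),(716,70)],200,0),.016);print(f);
for a,b in((0,1),(2,3)):q=f[b]-f[a];print(np.degrees(np.arctan2(q[1],q[0])))
print("tip rays")
ds=optics.read_camera("scene");dt=optics.read_camera("top")
T=lambda L,ox,oy,x0:(np.array(L,float)-[x0,0]+.5)/5-.5+[ox,oy]
S=lambda L,ox,oy,x0:(np.array(L,float)-[x0,0]+.5)/3.3-.5+[ox,oy]
rw=ray(d1,C([(626,190)],200,80));rt=ray(dt,T([(507,104)],300,205,400));rs=ray(ds,S([(470,178)],290,160,396))
R=[(o,v[0]) for o,v in(rw,rt,rs)]
for s in([0,1,2],[0,1],[0,2],[1,2]):
    p,e=tri([R[i] for i in s]);print(s,p,np.round(np.array(e)*1e3,1))
E
python3 m2.py
python3 - <<'E'
from h import *
d=optics.read_camera("scene")["frame"];crop(d,290,180,80,60,8,"pics/sptr.png")
E
```

```text
0.055 w1 width 0.046220190969572576 w2 width 0.04496776662892983 len 0.1089207801296781 mid [ 0.5912571  -0.16697185  0.055     ] yaw 3.5518952124692813
0.06 w1 width 0.04545785660123857 w2 width 0.04422986377913312 len 0.1090109183362276 mid [ 0.59021135 -0.16685618  0.06      ] yaw 3.5374554983131907
0.065 w1 width 0.04469552223290445 w2 width 0.04349196092933662 len 0.10910106345509492 mid [ 0.58916559 -0.16674051  0.065     ] yaw 3.523039644967114
0.07 w1 width 0.043933187864570324 w2 width 0.04275405807954001 len 0.10919121546916018 mid [ 0.58811984 -0.16662484  0.07      ] yaw 3.508647595157528
knob top [[ 0.4927595  -0.16411018  0.096     ]]
hub~z.055 [[ 0.46015816 -0.17548147  0.056     ]]
[[ 0.43155973 -0.22870973  0.016     ]
 [ 0.63414046 -0.21511672  0.016     ]
 [ 0.42700009 -0.12679636  0.016     ]
 [ 0.62337077 -0.11426524  0.016     ]]
3.8387487960012088
3.6512994844397353
tip rays
[0, 1, 2] [ 0.58516718 -0.09944841  0.08920522] [0.9 0.8 0.1]
[0, 1] [ 0.58076392 -0.0995049   0.10821241] [0.8 0.8]
[0, 2] [ 0.58513493 -0.0988471   0.0897336 ] [0.4 0.4]
[1, 2] [ 0.58516702 -0.10009219  0.0886012 ] [0.2 0.2]
```

View pics/sptr.png

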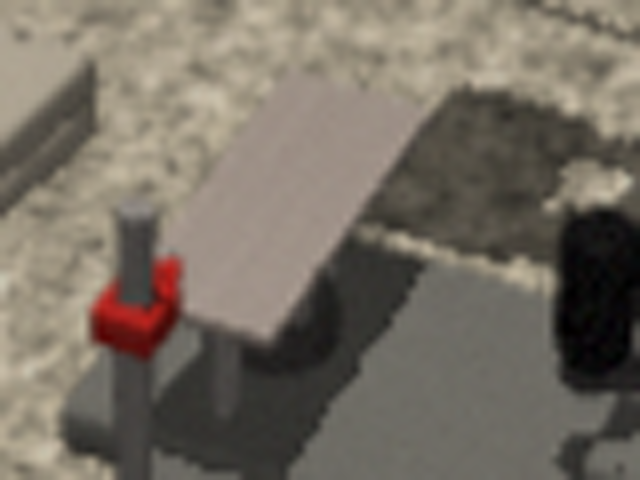

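```bash
cat >> m2.py <<'E'
print("---")
S8=lambda L:(np.array(L,float)+.5)/8-.5+[290,180]
cs=ray(ds,S8([(268,338),(447,91),(180,266)]))
A=ray(d1,C([(511,245)],200,80));B=ray(d2,C([(519,460)],200,0));Tn=ray(dt,T([(537,155),(738,137)],300,205,400))
for n,i,w,t in(("NL",0,A,0),("NR",1,B,1)):
    p,e=tri([(cs[0],cs[1][i]),(w[0],w[1][0])]);print(n,p,e)
    p,e=tri([(cs[0],cs[1][i]),(w[0],w[1][0]),(Tn[0],Tn[1][t])]);print(n,p,e)
p,e=tri([(cs[0],cs[1][2]),R[0]]);print("tip",p,e)
p,e=tri([(cs[0],cs[1][2]),R[0],R[1]]);print("tip",p,e)
E
python3 m2.py | sed -n '/---/,$p'
```

```text
---
NL [ 0.56469751 -0.11331309  0.06494277] [np.float64(0.0012522802362164834), np.float64(0.0012522802362163084)]
NL [ 0.56429203 -0.1143272   0.06389999] [np.float64(0.002119442663404936), np.float64(0.0008160603404953613), np.float64(0.0018102789744767474)]
NR [ 0.56910202 -0.22255302  0.07224128] [np.float64(0.0007419048630502931), np.float64(0.000741904863050557)]
NR [ 0.56861702 -0.22199546  0.07256241] [np.float64(0.0005233578321219704), np.float64(0.0011816344956002366), np.float64(0.0008959677096856329)]
tip [ 0.58490254 -0.09880516  0.09184185] [np.float64(0.00013923434312692159), np.float64(0.0001392343431269068)]
tip [ 0.58483771 -0.09940729  0.09131434] [np.float64(0.00021317974018140355), np.float64(0.0007218118426983151), np.float64(0.0008844672705034726)]
```

```bash
cat >> h.py <<'E'
def tilt(e,s=35.):
    e=np.radians(e);s=np.radians(s);ux=np.array([np.cos(e),np.sin(e),0]);y=np.array([-np.sin(e),np.cos(e),0])
    n=-np.sin(s)*ux+np.array([0,0,np.cos(s)]);z=-n;return np.c_[np.cross(y,z),y,z]
E
python3 - <<'E'
from h import *
R=tilt(-11.3);m=np.array([.5625,.2,.0875])
inc(m-.13*R[:,2],R)
s,p,R0=st();pt=m-.13*R[:,2];w=Ro.from_matrix(R0.T@R).as_rotvec();d=R0.T@(pt-p)*1e3
# mid waypoint: check world orient path
for f in(.25,.5,.75):
    print(f,(R0@Ro.from_rotvec(w*f).as_matrix())[:,2].round(2))
print(pt)
E
```

```text
t 2.4 pos [ 535.8 -278.7  197.8] q [-35.   10.8  92.3   0.   76.9 -38.5] w 1.001 F [ 0.4  0.  -0.5]
INC mm [495.2 -16.2   3.9] rot [-0.3999 -0.5196 -1.269 ] deg 81.8
0.25 [ 0.12 -0.1  -0.99]
0.5 [ 0.27 -0.16 -0.95]
0.75 [ 0.43 -0.16 -0.89]
[0.48938053 0.21461071 0.19398977]
```

{"method": "servo_tool", "body": {"increments": "41 -5 -15 -0.033 -0.043 -0.106 1;82 -10 -30 -0.067 -0.087 -0.211 1;124 -15 -40 -0.1 -0.13 -0.317 1;165 -20 -45 -0.133 -0.173 -0.423 1;206 -25 -50 -0.167 -0.216 -0.529 1;248 -30 -50 -0.2 -0.26 -0.634 1;289 -30 -45 -0.233 -0.303 -0.74 1;330 -30 -40 -0.267 -0.346 -0.846 1;371 -30 -30 -0.3 -0.39 -0.952 1;413 -25 -20 -0.333 -0.433 -1.057 1;454 -20 -8 -0.367 -0.476 -1.163 1;495 -16 4 -0.4 -0.52 -1.269 1"}}

```text
time_s: 3.6
position: [0.4894, 0.2164, 0.194]
orientation: [[-0.802, 0.19, 0.566], [0.156, 0.982, -0.11], [-0.576, 0.0, -0.817]]
contact_force: [1.4, 0.2, 0.3]
width: 1.004
```

{"method": "servo_tool", "body": {"increments": "0 0 0 0 0 0 1;0 0 0 0 0 0 1;0 0 0 0 0 0 1"}}

```text
time_s: 3.9
position: [0.4903, 0.2132, 0.1942]
orientation: [[-0.803, 0.198, 0.563], [0.162, 0.98, -0.113], [-0.574, 0.0, -0.819]]
contact_force: [0.9, -0.5, 0.5]
width: 1.0
```

Run:
```python
from h import *
import pickle
R=tilt(-11.3);m=np.array([.5625,.2,.0875])
inc(m-.13*R[:,2],R)
d=optics.read_camera("wrist");cv2.imwrite("pics/w3.png",d["frame"])
pickle.dump(d,open("w3.pkl","wb"))
```

```text
t 3.9 pos [490.3 213.2 194.2] q [ 28.6 -16.6 125.9 -30.5  46.7 -33.5] w 1.0 F [ 0.9 -0.5  0.5]
INC mm [ 1.1  1.2 -0.5] rot [-0.0007  0.0007 -0.0015] deg 0.1
```

View pics/w3.png

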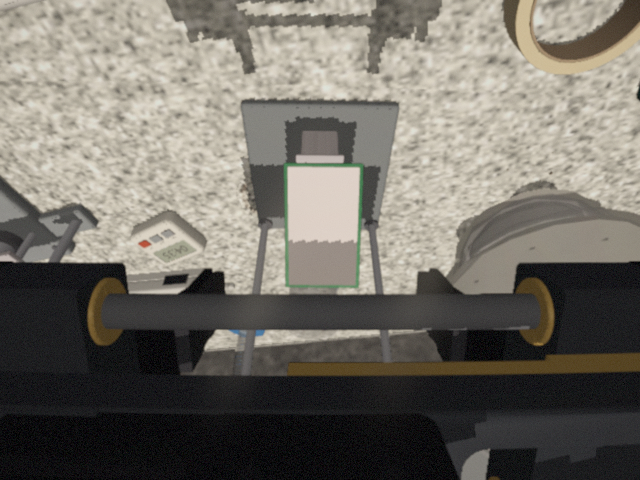

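```bash
cat > m3.py <<'E'
from h import *
import pickle,sys
d=pickle.load(open(sys.argv[1],"rb"));im=d["frame"].astype(int)
b,g,rr=im[...,0],im[...,1],im[...,2]
m=((g>rr+20)&(g>b+10)).astype('uint8');m[295:]=0
n,l,s,c=cv2.connectedComponentsWithStats(m,connectivity=8);i=1+np.argmax(s[1:,4]);print(s[i])
pts=np.argwhere(l==i)[:,::-1].astype(np.float32)
hull=cv2.convexHull(pts);
q=cv2.approxPolyDP(hull,6,True)[:,0];print(q)
m0=np.array([.5625,.2,.0875])
# line fit of each side from hull edges pixels; simple: corners
R=tilt(-11.3);o,v=ray(d,q)
for off in(0,.0025):
    P0=m0+R[:,2]*-off
    t=((P0-o)@R[:,2])/(v@R[:,2]);P=o+v*t[:,None];c=P.mean(0)
    print(off,"centre",c.round(4),"in tilt frame off mm",((c-m0)@R*1e3).round(1))
    L=(P-m0)@R*1e3;print(L.round(1))
E
python3 m3.py w3.pkl
```

```text
[ 284  163   80  125 1051]
[[362. 164.]
 [357. 287.]
 [286. 286.]
 [284. 163.]]
0 centre [0.5625 0.2006 0.0874] in tilt frame off mm [0.1 0.6 0. ]
[[ 49.1  30.7   0. ]
 [-49.9  29.    0. ]
 [-48.9 -29.1  -0. ]
 [ 50.  -28.2  -0. ]]
0.0025 centre [0.5607 0.201  0.0892] in tilt frame off mm [ 0.7  0.6 -2.5]
[[ 49.3  30.5  -2.5]
 [-48.9  28.7  -2.5]
 [-47.9 -28.9  -2.5]
 [ 50.2 -27.9  -2.5]]
```

The wrist view shows the plate's green rim with corners at (362,164), (357,287), (286,286) and (284,163). That is within 1 mm and 1° of the estimate, so I'm approaching square to the plate.

{"method": "servo_tool", "body": {"increments": "1.5 1.8 20 0 0 0.012 1;1.5 1.8 45 0 0 0.012 1;1.5 1.8 70 0 0 0.012 1;1.5 1.8 90 0 0 0.012 1;1.5 1.8 105 0 0 0.012 1;1.5 1.8 118 0 0 0.012 1;1.5 1.8 130 0 0 0.012 1;1.5 1.8 138 0 0 0.012 1;1.5 1.8 144 0 0 0.012 1;1.5 1.8 148 0 0 0.012 1;1.5 1.8 148 0 0 0.012 1;1.5 1.8 148 0 0 0.012 1"}}

```text
time_s: 5.15
position: [0.5727, 0.1987, 0.0718]
orientation: [[-0.8, 0.207, 0.563], [0.173, 0.978, -0.113], [-0.574, 0.007, -0.819]]
contact_force: [-0.4, 0.3, -0.4]
width: 0.999
```

Run:
```python
from h import *
R=tilt(-11.3);m=np.array([.5625,.2,.0875])
inc(m+R@[.0004,.0006,.0185],R)
d=optics.read_camera("wrist");cv2.imwrite("pics/w4.png",d["frame"])
```

```text
t 5.15 pos [572.7 198.7  71.8] q [ 21.9   4.6 122.1 -40.4  29.1 -24.4] w 0.999 F [-0.4  0.3 -0.4]
INC mm [-0.2 -0.1 -0.2] rot [-0.0008  0.0006 -0.0129] deg 0.7
```

View pics/w4.png

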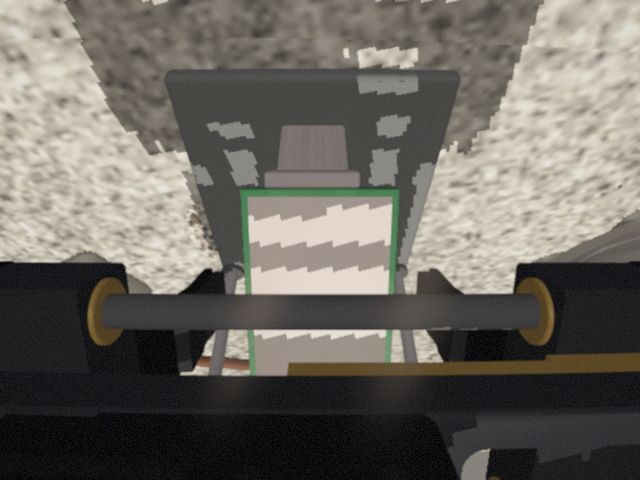

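The plate sits centred between the fingers, its rim spanning columns 241–399 with the axis at 320. I'll close the jaws.

{"method": "servo_tool", "body": {"increments": "0 0 0 0 0 0 0.75;0 0 0 0 0 0 0.7;0 0 0 0 0 0 0.65;0 0 0 0 0 0 0.6;0 0 0 0 0 0 0.6;0 0 0 0 0 0 0.6;0 0 0 0 0 0 0.6", "grip_force": 20}}

```text
time_s: 5.9
position: [0.5726, 0.1987, 0.0715]
orientation: [[-0.801, 0.207, 0.563], [0.173, 0.978, -0.113], [-0.574, 0.007, -0.819]]
contact_force: [-1.7, 0.7, 1.7]
width: 0.685
```

{"method": "servo_tool", "body": {"increments": "0 0 -3 0 0 0 0.6;0 0 -8 0 0 0 0.6;0 0 -18 0 0 0 0.6;0 0 -32 0 0 0 0.6;0 0 -50 0 0 0 0.6;0 0 -70 0 0 0 0.6;0 0 -90 0 0 0 0.6;0 0 -110 0 0 0 0.6;0 0 -130 0 0 0 0.6;0 0 -148 0 0 0 0.6;0 0 -160 0 0 0 0.6;0 0 -160 0 0 0 0.6"}}

```text
time_s: 7.1
position: [0.4826, 0.2176, 0.2046]
orientation: [[-0.799, 0.206, 0.565], [0.173, 0.979, -0.111], [-0.576, 0.009, -0.818]]
contact_force: [0.1, 0.2, -0.7]
width: 0.688
```

Run:
```python
from h import *
import pickle
inc([.45,.16,.30],down(78))
d=optics.read_camera("wrist");cv2.imwrite("pics/w5.png",d["frame"]);pickle.dump(d,open("w5.pkl","wb"))
```

```text
t 7.1 pos [482.6 217.6 204.6] q [ 29.7 -18.  125.9 -30.3  48.3 -32.6] w 0.688 F [ 0.1  0.2 -0.7]
INC mm [-38.8 -62.2 -90. ] rot [ 9.400e-03  6.135e-01 -4.000e-04] deg 35.2
```

View pics/w5.png

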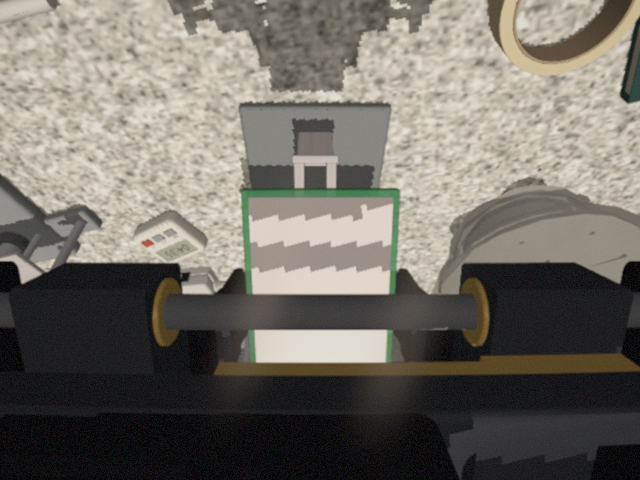

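```bash
cat > m5.py <<'E'
from h import *
import pickle,sys
d=pickle.load(open(sys.argv[1],"rb"));im=d["frame"].astype(int)
b,g,rr=im[...,0],im[...,1],im[...,2]
m=((g>rr+20)&(g>b+10));m[262:]=0
M=np.array(d["camera_from_world"])
s,p,R=st()
ys,xs=np.nonzero(m[:,230:412]);xs+=230
# near edge: for columns 255..385 topmost green
E=[(c,ys[xs==c].min()-.5) for c in range(255,386) if (xs==c).any()]
Lf=[(xs[ys==y].min()-.5,y) for y in range(198,258)];Rt=[(xs[ys==y].max()+.5,y) for y in range(198,258)]
def tool(uv,zt):
    o,v=ray(d,uv);o=(o-p)@R;v=v@R;return (o+v*((zt-o[2])/v[:,2])[:,None])*1e3
for zt in(-.0215,-.019):
    a,b2,c=tool(E,zt),tool(Lf,zt),tool(Rt,zt)
    fa=np.polyfit(a[:,1],a[:,0],1);fl=np.polyfit(b2[:,0],b2[:,1],1);fr=np.polyfit(c[:,0],c[:,1],1)
    print(zt,"near x",fa[1],"deg",np.degrees(fa[0]),"| left y@0",fl[1],np.degrees(fl[0]),"right",fr[1],np.degrees(fr[0]))
E
python3 m5.py w5.pkl
```

```text
-0.0215 near x 49.20132064620948 deg -0.0013434493919107634 | left y@0 -29.0531436115248 0.10439987590506727 right 30.211576669635193 -0.17735619071166844
-0.019 near x 48.90137135358697 deg -0.001343449391942362 | left y@0 -29.571062526208607 0.1043998759050992 right 30.734684771152523 -0.17735619071167988
```

{"method": "servo_tool", "body": {"increments": "-6 -10 -15 0.001 0.1 0 0.6;-12 -20 -30 0.002 0.2 0 0.6;-19 -31 -45 0.004 0.3 0 0.6;-26 -42 -60 0.006 0.4 0 0.6;-32 -52 -75 0.008 0.51 0 0.6;-39 -62 -90 0.009 0.613 0 0.6;-39 -62 -90 0.009 0.613 0 0.6;-39 -62 -90 0.009 0.613 0 0.6"}}

```text
time_s: 7.95
position: [0.4509, 0.159, 0.2966]
orientation: [[-0.977, 0.211, -0.002], [0.211, 0.977, -0.002], [0.002, -0.003, -1.0]]
contact_force: [0.3, -0.1, -1.8]
width: 0.684
```

Run:
```python
from h import *
R=down(3.5);inc(np.array([.589,-.167,.19])+R@[.0008,0,0],R)
```

```text
t 7.95 pos [450.9 159.  296.6] q [ 1.000e+01 -1.010e+01  1.027e+02 -1.000e-01  8.760e+01 -6.780e+01] w 0.684 F [ 0.3 -0.1 -1.8]
INC mm [-203.8 -288.4  107. ] rot [-3.4000e-03  3.0000e-04  1.2969e+00] deg 74.3
```

{"method": "servo_tool", "body": {"increments": "-17 -24 9 0 0 0.108 0.6;-34 -48 18 0 0 0.216 0.6;-51 -72 27 0 0 0.324 0.6;-68 -96 36 -0.001 0 0.432 0.6;-85 -120 45 -0.001 0 0.54 0.6;-102 -144 54 -0.002 0 0.648 0.6;-119 -168 63 -0.002 0 0.756 0.6;-136 -192 72 -0.002 0 0.864 0.6;-153 -216 81 -0.003 0 0.973 0.6;-170 -240 90 -0.003 0 1.081 0.6;-187 -264 98 -0.003 0 1.189 0.6;-204 -288 107 -0.003 0 1.297 0.6"}}

```text
time_s: 9.15
position: [0.589, -0.1644, 0.1892]
orientation: [[-0.06, 0.998, -0.001], [0.998, 0.06, -0.0], [-0.0, -0.001, -1.0]]
contact_force: [0.2, 0.6, -1.1]
width: 0.685
```

{"method": "servo_tool", "body": {"increments": "0 0 0 0 0 0 0.6;0 0 0 0 0 0 0.6;0 0 0 0 0 0 0.6"}}

```text
time_s: 9.45
position: [0.5888, -0.1633, 0.1908]
orientation: [[-0.065, 0.998, -0.001], [0.998, 0.065, 0.001], [0.001, -0.001, -1.0]]
contact_force: [-0.4, 0.1, -0.1]
width: 0.682
```

```bash
python3 - <<'E'
from h import *
import pickle
R=down(3.5);inc(np.array([.589,-.167,.09])+R@[.0008,0,0],R)
d=optics.read_camera("wrist");cv2.imwrite("pics/w6.png",d["frame"]);pickle.dump(d,open("w6.pkl","wb"))
E
python3 m5.py w6.pkl
```

```text
t 9.45 pos [ 588.8 -163.3  190.8] q [-22.9  12.1  91.5   0.   76.4 -26.7] w 0.682 F [-0.4  0.1 -0.1]
INC mm [ -3.    0.  100.8] rot [-0.0007 -0.0007  0.0043] deg 0.3
-0.0215 near x 49.96281944416608 deg 0.15288405475897754 | left y@0 -30.002282504904795 -0.15852207823834993 right 28.611472838381246 -0.2517220201945606
-0.019 near x 49.67336962072198 deg 0.1528840547589898 | left y@0 -30.529097319235916 -0.15852207823834522 right 29.131779331073467 -0.2517220201945458
```

View pics/w6.png

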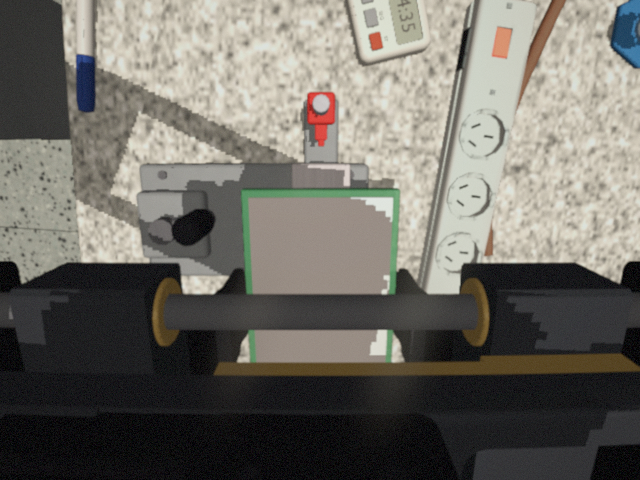

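{"method": "servo_tool", "body": {"increments": "-2.6 0 10 0 0 0.004 0.6;-2.6 0 25 0 0 0.004 0.6;-2.6 0 42 0 0 0.004 0.6;-2.6 0 60 0 0 0.004 0.6;-2.6 0 78 0 0 0.004 0.6;-2.6 0 94 0 0 0.004 0.6;-2.6 0 107 0 0 0.004 0.6;-2.6 0 116 0 0 0.004 0.6;-2.6 0 121 0 0 0.004 0.6;-2.6 0 124 0 0 0.004 0.6;-2.6 0 124 0 0 0.004 0.6;-2.6 0 124 0 0 0.004 0.6"}}

```text
time_s: 10.7
position: [0.59, -0.1677, 0.0681]
orientation: [[-0.059, 0.998, 0.001], [0.998, 0.059, -0.0], [-0.0, 0.001, -1.0]]
contact_force: [0.4, -0.3, -1.4]
width: 0.685
```

```bash
python3 - <<'E'
from h import *
import pickle
R=down(3.5);inc(np.array([.589,-.167,.05])+R@[.0006,0,0],R)
d=optics.read_camera("wrist");cv2.imwrite("pics/w7.png",d["frame"]);pickle.dump(d,open("w7.pkl","wb"))
E
python3 m5.py w7.pkl
```

```text
t 10.7 pos [ 590.  -167.7   68.1] q [-23.2  19.7  96.3   0.   63.9 -26.6] w 0.685 F [ 0.4 -0.3 -1.4]
INC mm [ 1.4 -1.  18.1] rot [ 0.001   0.0002 -0.0021] deg 0.1
-0.0215 near x 49.802408266013146 deg -0.046910104481595785 | left y@0 -29.898043873758922 -0.2258152111806738 right 28.745716770392526 0.23803614668442794
-0.019 near x 49.5114987253393 deg -0.04691010448157092 | left y@0 -30.42490082147778 -0.22581521118069114 right 29.275255871094487 0.23803614668444706
```

View pics/w7.png

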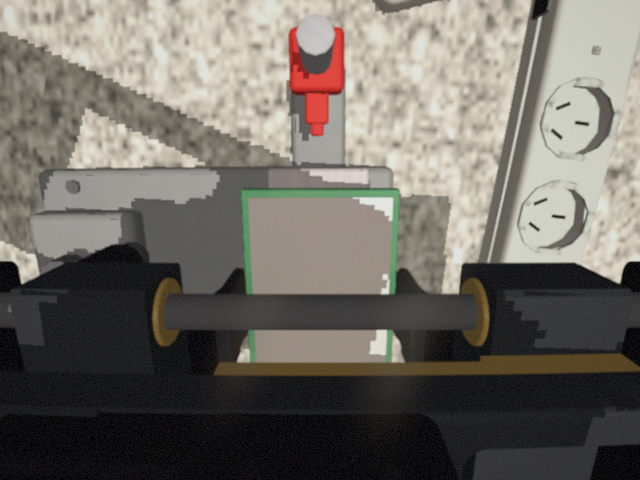

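Run:
```python
from h import *
import pickle
d=pickle.load(open("w7.pkl","rb"));d6=pickle.load(open("w6.pkl","rb"));d1=pickle.load(open("w1.pkl","rb"))
for z in(.062,.066,.07):
    P=plane(d,[(268,168),(369,168)],z);print(z,P.round(4),np.linalg.norm(P[0]-P[1]), "mid from end",P.mean(0)+.055*np.array([.061,-.998,0]))
def one(d,uv):
    o,v=ray(d,[uv]);return o,v[0]
a=[one(d,(317,134.5)),one(d6,(321,146)),one(d1,(626/3+200-.3,190/3+80-.3))]
for s in([0,1],[0,2],[0,1,2]):
    p,e=tri([a[i] for i in s]);print("tip",p,np.array(e)*1e3)
print("inc",[np.round(st()[1],4)])
```

```text
0.062 [[ 0.5637 -0.1136  0.062 ]
 [ 0.6076 -0.1111  0.062 ]] 0.04397957446145694 mid from end [ 0.58896293 -0.16726199  0.062     ]
0.066 [[ 0.5642 -0.1134  0.066 ]
 [ 0.607  -0.1109  0.066 ]] 0.042930603357213874 mid from end [ 0.58895687 -0.16700857  0.066     ]
0.07 [[ 0.5647 -0.1131  0.07  ]
 [ 0.6065 -0.1106  0.07  ]] 0.04188163225297092 mid from end [ 0.5889508  -0.16675515  0.07      ]
tip [ 0.58461055 -0.09915552  0.10594257] [0.15141457 0.15141457]
tip [ 0.58439103 -0.0989049   0.09482379] [0.07582923 0.07582923]
tip [ 0.58457237 -0.09898883  0.09415533] [0.18909571 0.28868971 0.17227808]
inc [array([ 0.5901, -0.1677,  0.0682])]
```

{"method": "servo_tool", "body": {"increments": "0.6 -0.5 3 0 0 -0.002 0.6;1.2 -1 6 0 0 -0.002 0.6;1.2 -1 9 0 0 -0.002 0.6;1.2 -1 11 0 0 -0.002 0.6;1.2 -1 12 0 0 -0.002 0.6;1.2 -1 13 0 0 -0.002 0.6;1.2 -1 14 0 0 -0.002 0.6;1.2 -1 14 0 0 -0.002 0.6"}}

```text
time_s: 11.55
position: [0.5884, -0.1663, 0.0532]
orientation: [[-0.061, 0.998, -0.0], [0.998, 0.061, 0.0], [0.0, -0.0, -1.0]]
contact_force: [-0.1, -1.1, -0.3]
width: 0.683
```

{"method": "servo_tool", "body": {"increments": "0 0 0.5 0 0 0 0.6;0 0 1 0 0 0 0.6;0 0 1.5 0 0 0 0.6;0 0 2 0 0 0 0.6;0 0 2 0 0 0 0.6"}}

```text
time_s: 12.05
position: [0.5884, -0.1663, 0.0513]
orientation: [[-0.061, 0.998, -0.0], [0.998, 0.061, 0.0], [0.0, -0.0, -1.0]]
contact_force: [0.2, -0.5, -0.7]
width: 0.682
```

{"method": "servo_tool", "body": {"increments": "0 0 0.5 0 0 0 0.6;0 0 1 0 0 0 0.6;0 0 1.5 0 0 0 0.6;0 0 1.5 0 0 0 0.6"}}

```text
time_s: 12.45
position: [0.5885, -0.1664, 0.0503]
orientation: [[-0.061, 0.998, -0.0], [0.998, 0.061, 0.0], [0.0, -0.0, -1.0]]
contact_force: [-2.8, 1.2, 3.3]
width: 0.685
```

{"method": "servo_tool", "body": {"increments": "0 0 0.5 0 0 0 0.6;0 0 0.5 0 0 0 0.6"}}

```text
time_s: 12.65
position: [0.5885, -0.1664, 0.0503]
orientation: [[-0.061, 0.998, -0.0], [0.998, 0.061, 0.0], [0.0, -0.0, -1.0]]
contact_force: [-4.6, 1.5, 6.8]
width: 0.683
```

```bash
python3 - <<'E'
from h import *
for i in range(3):
    s,p,R=st();print(p,s["contact_force"].round(1),s["moment"].round(2));d=optics.read_camera("wrist")
cv2.imwrite("pics/w8.png",d["frame"])
import pickle;pickle.dump(d,open("w8.pkl","wb"))
E
python3 m5.py w8.pkl
```

```text
[ 0.58849131 -0.166385    0.05025383] [-4.6  1.5  6.8] [ 0.24  0.49 -0.02]
[ 0.58849488 -0.16637439  0.05027398] [-4.4  1.4  7.5] [ 0.19  0.47 -0.06]
[ 0.58850774 -0.16637639  0.0502634 ] [-3.8  1.5  6.6] [ 0.25  0.43 -0.02]
-0.0215 near x 49.78683570412424 deg -0.04702316756230157 | left y@0 -29.888940804254926 -0.2195862211626363 right 29.046261831654853 -0.0016027861142220163
-0.019 near x 49.49573482989127 deg -0.04702316756224626 | left y@0 -30.41563742316754 -0.2195862211626473 right 29.575295757965694 -0.0016027861142101098
```

View pics/w8.png

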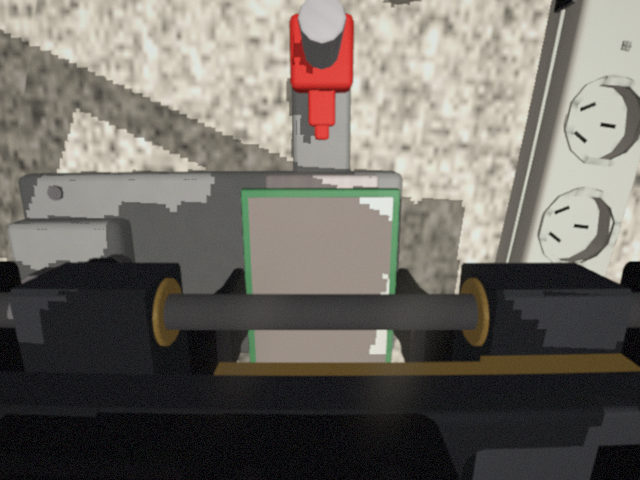

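The plate is resting on the stage: contact force is about 7 N and the descent stopped at TCP z = 50.3 mm. I'll relieve the push, then open.

{"method": "servo_tool", "body": {"increments": "0 0 -0.4 0 0 0 0.6;0 0 -0.6 0 0 0 0.66;0 0 -0.6 0 0 0 0.72;0 0 -0.6 0 0 0 0.78;0 0 -0.6 0 0 0 0.85;0 0 -0.6 0 0 0 0.92;0 0 -0.6 0 0 0 1;0 0 -0.6 0 0 0 1"}}

```text
time_s: 13.6
position: [0.5884, -0.1663, 0.0499]
orientation: [[-0.061, 0.998, -0.0], [0.998, 0.061, 0.0], [0.0, -0.0, -1.0]]
contact_force: [-0.5, 0.6, -0.6]
width: 0.971
```

```bash
python3 - <<'E'
from h import *
s,p,R=st();print(p,s["contact_force"].round(1),s["width"]);d=optics.read_camera("wrist")
cv2.imwrite("pics/w9.png",d["frame"])
import pickle;pickle.dump(d,open("w9.pkl","wb"))
E
python3 m5.py w9.pkl
```

```text
[ 0.58843802 -0.16634275  0.04986127] [-0.5  0.6 -0.6] 0.9707219328312497
-0.0215 near x 49.82818005246506 deg -0.0463476464485122 | left y@0 -29.817726807673722 -0.27549625833639646 right 29.2646523846564 -0.15028452451105467
-0.019 near x 49.5372462422327 deg -0.04634764644853061 | left y@0 -30.34430689148556 -0.27549625833641594 right 29.795146675462725 -0.1502845245110805
```

View pics/w9.png

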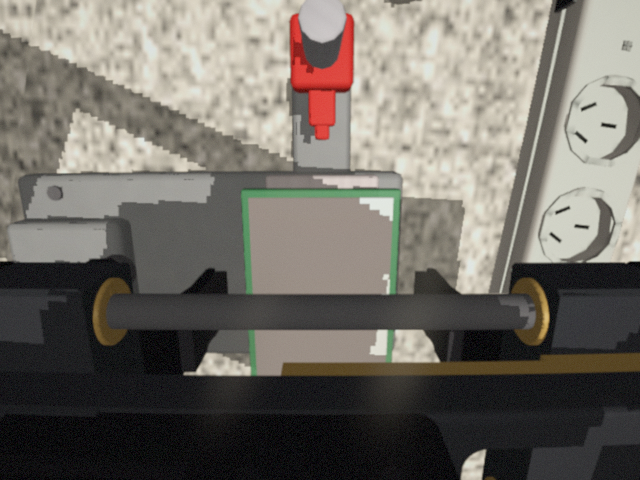

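The plate is released and hasn't moved; its near edge is still at row 190, columns 243–399. I'll rise straight up.

{"method": "servo_tool", "body": {"increments": "0 0 -4 0 0 0 1;0 0 -12 0 0 0 1;0 0 -25 0 0 0 1;0 0 -42 0 0 0 1;0 0 -62 0 0 0 1;0 0 -85 0 0 0 1;0 0 -110 0 0 0 1;-20 0 -130 0 0 0 1;-50 0 -150 0 0 0 1;-70 0 -155 0 0 0 1;-70 0 -155 0 0 0 1;-70 0 -155 0 0 0 1"}}

```text
time_s: 14.85
position: [0.5923, -0.2363, 0.2045]
orientation: [[-0.06, 0.998, -0.001], [0.998, 0.06, 0.001], [0.001, -0.001, -1.0]]
contact_force: [0.5, 0.0, 0.2]
width: 1.002
```

Run:
```python
from h import *
import pickle
d=optics.read_camera("wrist");pickle.dump(d,open("w10.pkl","wb"))
inc([.4938,-.164,.19],down(3.5))
crop(d["frame"],150,0,330,270,2.4,"pics/w10c.png")
```

```text
t 14.9 pos [ 592.1 -235.6  203.8] q [-28.8  15.1  86.5   0.   78.5 -32.3] w 0.996 F [-0.7 -0.  -0.2]
INC mm [ 77.3 -93.7  14.1] rot [-0.0017 -0.002  -0.0005] deg 0.2
```

View pics/w10c.png

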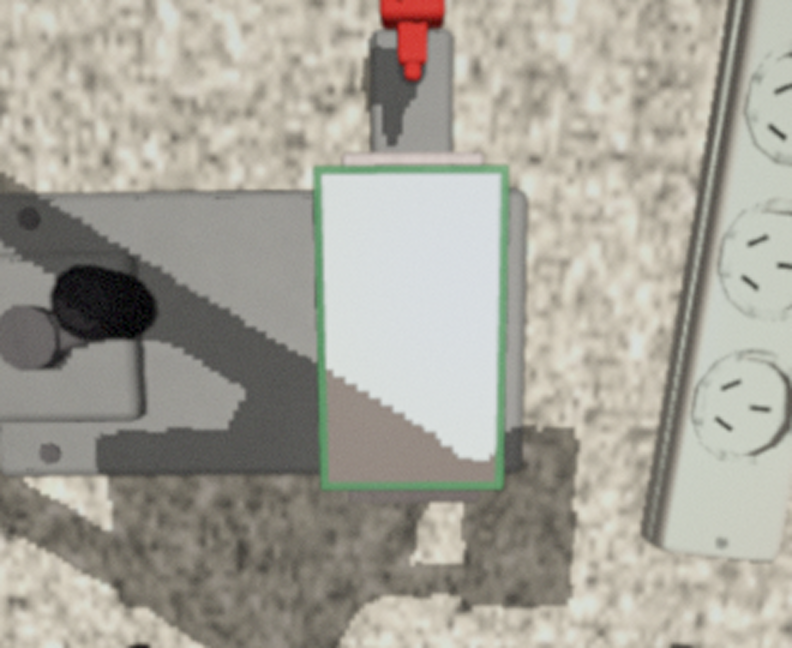

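Run:
```python
from h import *
import pickle
d=pickle.load(open("w10.pkl","rb"));C=lambda L:(np.array(L,float)+.5)/2.4-.5+[150,0]
zs=.0663
P=plane(d,C([(314,167),(508,167),(503,489),(321,489)]),zs+.005);c=P.mean(0)
G=plane(d,C([(343,153),(482,153),(412,500)]),zs)
e=np.array([np.cos(np.radians(3.5)),np.sin(np.radians(3.5)),0]);f=np.array([-e[1],e[0],0])
print("plate",c,"sides",np.linalg.norm(P[0]-P[1]),np.linalg.norm(P[1]-P[2]))
L=P[0]+P[1]-P[2]-P[3];print("yaw",np.degrees(np.arctan2(-L[0],L[1])))
ends=[(G[:2].mean(0)-c)@f,(G[2]-c)@f];print("stage ends rel plate",ends,"x of stage top-end mid rel",(G[:2].mean(0)-c)@e)
t=plane(d,C([(413,78)]),.0915);print("tip",t,(t-c)@f,(t-c)@e)
```

```text
plate [ 0.58851689 -0.1669501   0.0713    ] sides 0.05866723741731383 0.09836216728255194
yaw 3.594186621096204
stage ends rel plate [np.float64(0.05409388601416182), np.float64(-0.053643889542327926)] x of stage top-end mid rel 0.00039808122775072686
tip [[ 0.58476957 -0.09825414  0.0915    ]] [0.0687966] [0.00045345]
```

The plate is centred within 0.5 mm and its yaw is within 0.1°: stage ends at +54.1 and −53.6 mm, pointer line off by 0.4 mm. Next is the crank, with the jaws turned across so they stay clear of the plate.

Run:
```python
from h import *
inc([.493,-.164,.17],down(-86.5))
```

```text
t 14.9 pos [ 592.1 -235.6  203.8] q [-28.8  15.1  86.5   0.   78.5 -32.3] w 0.996 F [-0.7 -0.  -0.2]
INC mm [ 77.4 -94.5  34.1] rot [-2.9000e-03 -3.0000e-04  1.5703e+00] deg 90.0
```

{"method": "servo_tool", "body": {"increments": "7 -8 0 0 0 0.131 1;14 -16 0 0 0 0.262 1;21 -24 0 0 0 0.393 1;28 -32 0 0 0 0.524 1;35 -40 0 0 0 0.655 0.9;42 -48 0 0 0 0.785 0.8;49 -56 0 0 0 0.916 0.7;56 -64 4 0 0 1.047 0.6;63 -74 10 0 0 1.178 0.6;70 -84 18 0 0 1.309 0.6;77 -94 26 -0.001 0 1.44 0.6;77 -94 34 -0.003 0 1.57 0.6"}}

```text
time_s: 16.1
position: [0.4924, -0.1628, 0.1693]
orientation: [[0.998, 0.058, -0.001], [0.058, -0.998, 0.0], [-0.001, -0.0, -1.0]]
contact_force: [-0.4, -0.4, -0.3]
width: 0.601
```

{"method": "servo_tool", "body": {"increments": "0 0 0 0 0 0 0.6;0 0 0 0 0 0 0.6;0 0 0 0 0 0 0.6"}}

```text
time_s: 16.4
position: [0.4944, -0.1649, 0.1711]
orientation: [[0.998, 0.065, 0.002], [0.065, -0.998, -0.001], [0.002, 0.001, -1.0]]
contact_force: [-0.6, -0.4, 0.1]
width: 0.595
```

Run:
```python
from h import *
import pickle
inc([.493,-.164,.066],down(-86.5))
d=optics.read_camera("wrist");pickle.dump(d,open("w11.pkl","wb"));cv2.imwrite("pics/w11.png",d["frame"])
```

```text
t 16.4 pos [ 494.4 -164.9  171.1] q [-27.1   0.8 106.1  -0.   73.   59.2] w 0.595 F [-0.6 -0.4  0.1]
INC mm [ -1.6  -1.1 105.1] rot [ 0.0014 -0.0019  0.0036] deg 0.2
```

View pics/w11.png

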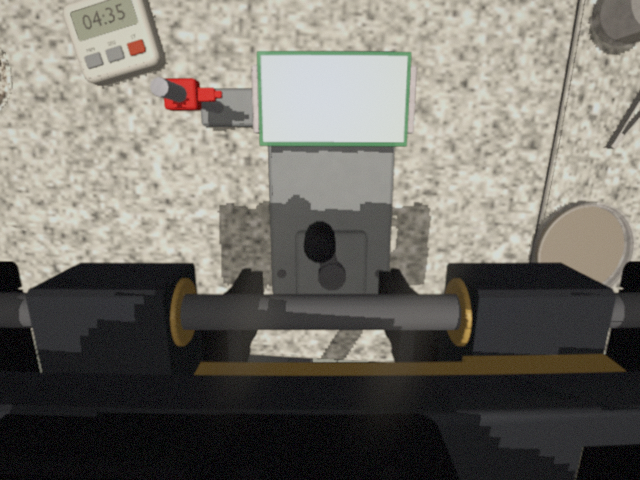

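Run:
```python
from h import *
import pickle
d=pickle.load(open("w11.pkl","rb"));g=d["frame"].max(2)
m=(g<40).astype('uint8');m[264:]=0;m[:205]=0
n,l,s,c=cv2.connectedComponentsWithStats(m)
for i in range(1,n):
    if s[i,4]>80:print(s[i],c[i])
crop(d["frame"],270,200,110,75,7,"pics/k.png")
print(plane(d,[(319,246)],.096),plane(d,[(331,275)],.056))
```

```text
[ 304  222   31   41 1026] [319.50292398 242.16569201]
[[ 0.49506712 -0.16333245  0.096     ]] [[ 0.46179986 -0.17454011  0.056     ]]
```

View pics/k.png

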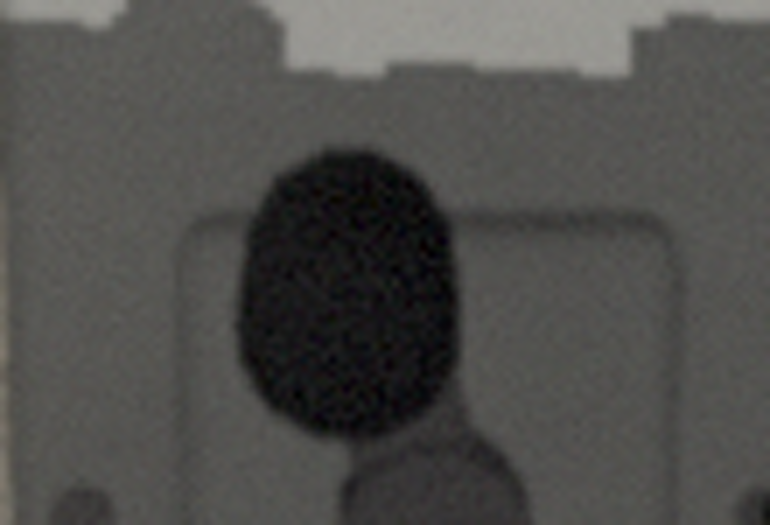

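The knob top centre is at (320,247), which is world (0.494, −0.164), and the pointer tip is at (221,96). I'll lower over the knob.

{"method": "servo_tool", "body": {"increments": "-0.7 -1.1 10 0 0 0.003 0.6;-0.7 -1.1 25 0 0 0.003 0.6;-0.7 -1.1 42 0 0 0.003 0.6;-0.7 -1.1 60 0 0 0.003 0.6;-0.7 -1.1 76 0 0 0.003 0.6;-0.7 -1.1 88 0 0 0.003 0.6;-0.7 -1.1 97 0 0 0.003 0.6;-0.7 -1.1 103 0 0 0.003 0.6;-0.7 -1.1 105 0 0 0.003 0.6;-0.7 -1.1 105 0 0 0.003 0.6;-0.7 -1.1 105 0 0 0.003 0.6"}}

```text
time_s: 17.55
position: [0.4941, -0.1645, 0.0666]
orientation: [[0.998, 0.059, 0.003], [0.059, -0.998, -0.002], [0.003, 0.002, -1.0]]
contact_force: [0.4, 1.5, -0.6]
width: 0.602
```

{"method": "servo_tool", "body": {"increments": "0 0 0 0 0 0 0.45;0 0 0 0 0 0 0.35;0 0 0 0 0 0 0.28;0 0 0 0 0 0 0.2;0 0 0 0 0 0 0.2;0 0 0 0 0 0 0.2", "grip_force": 8}}

```text
time_s: 18.15
position: [0.4936, -0.1643, 0.066]
orientation: [[0.998, 0.059, 0.002], [0.059, -0.998, -0.002], [0.002, 0.002, -1.0]]
contact_force: [-0.1, -0.1, -0.8]
width: 0.247
```

Run:
```python
from h import *
import pickle
inc([.4937,-.1638,.066],down(-86.5))
d=optics.read_camera("wrist");pickle.dump(d,open("w12.pkl","wb"));cv2.imwrite("pics/w12.png",d["frame"])
```

```text
t 18.15 pos [ 493.6 -164.3   66. ] q [-27.1   8.2 110.6  -0.   61.1  59.6] w 0.247 F [-0.1 -0.1 -0.8]
INC mm [ 0.1 -0.5 -0. ] rot [ 0.0017 -0.0018 -0.0023] deg 0.2
```

View pics/w12.png

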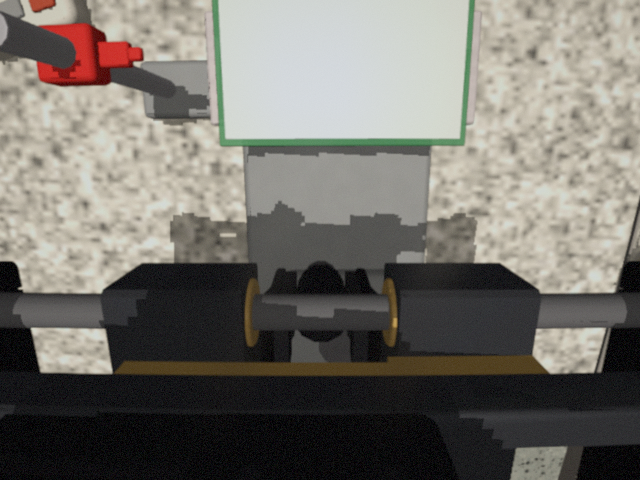

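```bash
cat > circ.py <<'E'
import numpy as np,sys
a0,R=float(sys.argv[1]),36;ph=[float(x) for x in sys.argv[2].split(',')]
for p in ph:
    a=np.radians(a0-p);b=np.radians(a0);print(p,round(R*(np.cos(a)-np.cos(b)),1),round(-R*(np.sin(a)-np.sin(b)),1))
E
python3 circ.py 14.3 3,8,15,22,30,38,46,54,60,60
```

```text
3.0 0.4 1.8
8.0 0.9 4.9
15.0 1.1 9.3
22.0 0.8 13.7
30.0 -0.2 18.6
38.0 -1.9 23.4
46.0 -4.3 27.8
54.0 -7.2 31.9
60.0 -9.7 34.7
60.0 -9.7 34.7
```

{"method": "servo_tool", "body": {"increments": "0.4 1.8 0 0 0 0 0.2;0.9 4.9 0 0 0 0 0.2;1.1 9.3 0 0 0 0 0.2;0.8 13.7 0 0 0 0 0.2;-0.2 18.6 0 0 0 0 0.2;-1.9 23.4 0 0 0 0 0.2;-4.3 27.8 0 0 0 0 0.2;-7.2 31.9 0 0 0 0 0.2;-9.7 34.7 0 0 0 0 0.2;-9.7 34.7 0 0 0 0 0.2"}}

```text
time_s: 19.2
position: [0.4858, -0.2005, 0.0661]
orientation: [[0.998, 0.058, 0.002], [0.058, -0.998, -0.003], [0.002, 0.003, -1.0]]
contact_force: [2.3, -3.4, -0.8]
width: 0.25
```

Run:
```python
from h import *
import pickle
inc([.4937,-.1638,.066],down(-86.5))
s,p,R=st();d=p-np.array([.4598,-.1749,0]);print(np.hypot(*d[:2]),np.degrees(np.arctan2(d[1],d[0])))
d=optics.read_camera("wrist");cv2.imwrite("pics/w13.png",d["frame"])
```

```text
t 19.2 pos [ 485.8 -200.5   66.1] q [-3.100e+01  8.800e+00  1.099e+02 -1.000e-01  6.110e+01  5.570e+01] w 0.25 F [ 2.3 -3.4 -0.8]
INC mm [ 10.1 -36.2   0.1] rot [ 0.0029 -0.002  -0.0029] deg 0.3
0.036480371859911986 -44.631072431263966
```

View pics/w13.png

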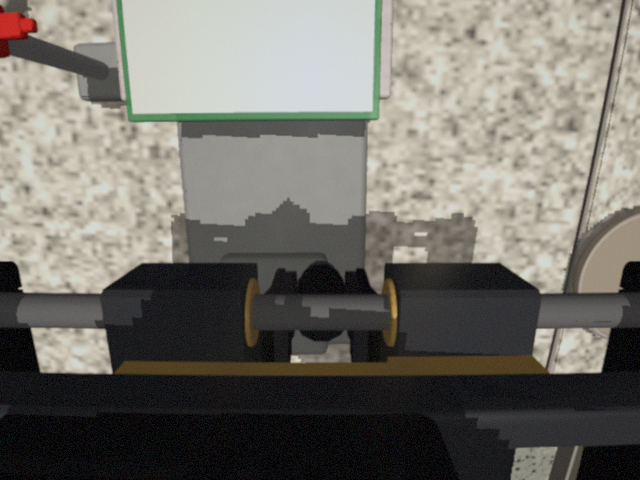

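```bash
python3 circ.py -46 6,15,24,33,42,51,60,69,78,87,94,94 | awk '{printf "%s %s 0 0 0 0 0.2;",$2,$3}'; echo; python3 circ.py -140 6,15,24,33,42,51,60,69,78,87,94,94 | awk '{printf "%s %s 0 0 0 0 0.2;",$2,$3}'; echo;python3 circ.py -234 6,15,24,33,42,51,60,69,78,87,94,94 | awk '{printf "%s %s 0 0 0 0 0.2;",$2,$3}'; echo;python3 circ.py -328 6,15,24,33,42,51,60,69,78,87,94,94 | awk '{printf "%s %s 0 0 0 0 0.2;",$2,$3}'
```

```text
-2.8 2.5 0 0 0 0 0.2;-7.6 5.6 0 0 0 0 0.2;-12.7 7.9 0 0 0 0 0.2;-18.1 9.4 0 0 0 0 0.2;-23.8 10.1 0 0 0 0 0.2;-29.4 9.8 0 0 0 0 0.2;-34.9 8.7 0 0 0 0 0.2;-40.2 6.7 0 0 0 0 0.2;-45.1 3.9 0 0 0 0 0.2;-49.6 0.4 0 0 0 0 0.2;-52.6 -2.8 0 0 0 0 0.2;-52.6 -2.8 0 0 0 0 0.2;
-2.3 -3.0 0 0 0 0 0.2;-5.0 -7.9 0 0 0 0 0.2;-7.0 -13.2 0 0 0 0 0.2;-8.2 -18.8 0 0 0 0 0.2;-8.4 -24.4 0 0 0 0 0.2;-7.8 -30.0 0 0 0 0 0.2;-6.3 -35.5 0 0 0 0 0.2;-3.9 -40.6 0 0 0 0 0.2;-0.8 -45.3 0 0 0 0 0.2;3.0 -49.5 0 0 0 0 0.2;6.4 -52.3 0 0 0 0 0.2;6.4 -52.3 0 0 0 0 0.2;
3.2 -2.1 0 0 0 0 0.2;8.3 -4.5 0 0 0 0 0.2;13.7 -6.1 0 0 0 0 0.2;19.3 -6.8 0 0 0 0 0.2;24.9 -6.7 0 0 0 0 0.2;30.5 -5.6 0 0 0 0 0.2;35.8 -3.8 0 0 0 0 0.2;40.8 -1.1 0 0 0 0 0.2;45.2 2.4 0 0 0 0 0.2;49.1 6.5 0 0 0 0 0.2;51.7 10.0 0 0 0 0 0.2;51.7 10.0 0 0 0 0 0.2;
1.8 3.3 0 0 0 0 0.2;3.9 8.6 0 0 0 0 0.2;5.1 14.1 0 0 0 0 0.2;5.5 19.7 0 0 0 0 0.2;4.9 25.3 0 0 0 0 0.2;3.5 30.8 0 0 0 0 0.2;1.3 36.0 0 0 0 0 0.2;-1.8 40.7 0 0 0 0 0.2;-5.5 45.0 0 0 0 0 0.2;-9.9 48.6 0 0 0 0 0.2;-13.6 50.9 0 0 0 0 0.2;-13.6 50.9 0 0 0 0 0.2;
```

{"method": "servo_tool", "body": {"increments": "-2.8 2.5 0 0 0 0 0.2;-7.6 5.6 0 0 0 0 0.2;-12.7 7.9 0 0 0 0 0.2;-18.1 9.4 0 0 0 0 0.2;-23.8 10.1 0 0 0 0 0.2;-29.4 9.8 0 0 0 0 0.2;-34.9 8.7 0 0 0 0 0.2;-40.2 6.7 0 0 0 0 0.2;-45.1 3.9 0 0 0 0 0.2;-49.6 0.4 0 0 0 0 0.2;-52.6 -2.8 0 0 0 0 0.2;-52.6 -2.8 0 0 0 0 0.2"}}

```text
time_s: 20.45
position: [0.4322, -0.1991, 0.0659]
orientation: [[0.998, 0.059, -0.0], [0.059, -0.998, -0.001], [-0.0, 0.001, -1.0]]
contact_force: [-5.8, -2.8, 5.2]
width: 0.244
```

```bash
cat > a.py <<'E'
from h import *
inc([.4937,-.1638,.066],down(-86.5))
s,p,R=st();d=p-np.array([.4598,-.1749,0]);print(np.hypot(*d[:2]),np.degrees(np.arctan2(d[1],d[0])),"rad F",d[:2]@s["contact_force"][:2]/np.hypot(*d[:2]))
E
python3 a.py
```

```text
t 20.45 pos [ 432.2 -199.1   65.9] q [-34.2   2.4 116.9  -0.   60.7  52.4] w 0.244 F [-5.8 -2.8  5.2]
INC mm [ 63.5 -31.6  -0.1] rot [ 0.0008  0.0001 -0.0019] deg 0.1
0.036732918918561536 -138.77193464054363 rad F 6.242959099004049
```

{"method": "servo_tool", "body": {"increments": "-2.3 -3.0 0 0 0 0 0.2;-5.0 -7.9 0 0 0 0 0.2;-7.0 -13.2 0 0 0 0 0.2;-8.2 -18.8 0 0 0 0 0.2;-8.4 -24.4 0 0 0 0 0.2;-7.8 -30.0 0 0 0 0 0.2;-6.3 -35.5 0 0 0 0 0.2;-3.9 -40.6 0 0 0 0 0.2;-0.8 -45.3 0 0 0 0 0.2;3.0 -49.5 0 0 0 0 0.2;6.4 -52.3 0 0 0 0 0.2;6.4 -52.3 0 0 0 0 0.2"}}

```text
time_s: 21.65
position: [0.4377, -0.1471, 0.0659]
orientation: [[0.998, 0.059, 0.003], [0.059, -0.998, -0.002], [0.003, 0.003, -1.0]]
contact_force: [3.9, -4.0, -0.0]
width: 0.246
```

```bash
python3 a.py
```

```text
t 21.65 pos [ 437.7 -147.1   65.9] q [-28.4   0.3 119.1  -0.   60.4  58.3] w 0.246 F [ 3.9 -4.  -0. ]
INC mm [54.9 19.9  0.2] rot [ 0.0026 -0.0032 -0.0019] deg 0.3
0.03546814718784791 128.5033510210918 rad F -5.505522838527488
```

{"method": "servo_tool", "body": {"increments": "3.2 -2.1 0 0 0 0 0.2;8.3 -4.5 0 0 0 0 0.2;13.7 -6.1 0 0 0 0 0.2;19.3 -6.8 0 0 0 0 0.2;24.9 -6.7 0 0 0 0 0.2;30.5 -5.6 0 0 0 0 0.2;35.8 -3.8 0 0 0 0 0.2;40.8 -1.1 0 0 0 0 0.2;45.2 2.4 0 0 0 0 0.2;49.1 6.5 0 0 0 0 0.2;51.7 10.0 0 0 0 0 0.2;51.7 10.0 0 0 0 0 0.2"}}

```text
time_s: 22.85
position: [0.4883, -0.1539, 0.0658]
orientation: [[0.998, 0.059, -0.001], [0.059, -0.998, -0.001], [-0.001, 0.001, -1.0]]
contact_force: [-2.2, -2.8, 5.2]
width: 0.245
```

{"method": "servo_tool", "body": {"increments": "1.8 3.3 0 0 0 0 0.2;3.9 8.6 0 0 0 0 0.2;5.1 14.1 0 0 0 0 0.2;5.5 19.7 0 0 0 0 0.2;4.9 25.3 0 0 0 0 0.2;3.5 30.8 0 0 0 0 0.2;1.3 36.0 0 0 0 0 0.2;-1.8 40.7 0 0 0 0 0.2;-5.5 45.0 0 0 0 0 0.2;-9.9 48.6 0 0 0 0 0.2;-13.6 50.9 0 0 0 0 0.2;-13.6 50.9 0 0 0 0 0.2"}}

```text
time_s: 24.05
position: [0.4776, -0.207, 0.0661]
orientation: [[0.998, 0.058, 0.002], [0.058, -0.998, -0.003], [0.001, 0.003, -1.0]]
contact_force: [2.1, -6.2, 0.8]
width: 0.244
```

```bash
python3 a.py;python3 - <<'E'
from h import *
import pickle
for n in("wrist","scene"):
    d=optics.read_camera(n);pickle.dump(d,open(n+"14.pkl","wb"));cv2.imwrite(f"pics/{n}14.png",d["frame"])
E
```

```text
t 24.05 pos [ 477.6 -207.    66.1] q [-3.200e+01  8.200e+00  1.106e+02 -1.000e-01  6.100e+01  5.470e+01] w 0.244 F [ 2.1 -6.2  0.8]
INC mm [ 18.6 -42.2  -0. ] rot [ 0.0031 -0.0014 -0.0029] deg 0.3
0.03668893956315558 -60.968807078565696 rad F 6.454217766835298
```

View pics/scene14.png

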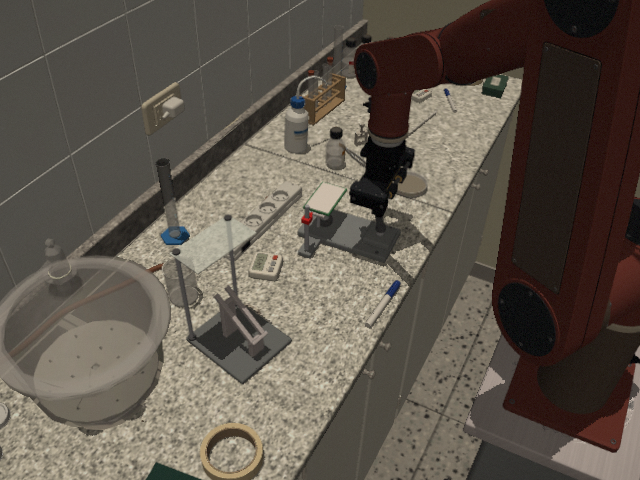

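View pics/wrist14.png

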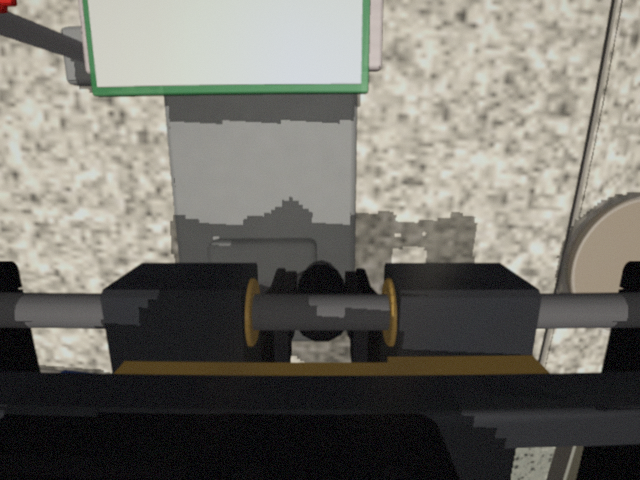

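```bash
python3 circ.py -62.5 5,12,20,28,36,44,52,60,67,74,76,76 | awk '{printf "%s %s 0 0 0 0 0.2;",$2,$3}'; echo; python3 circ.py -138.5 5,12,20,28,36,44,52,60,67,74,76,76 | awk '{printf "%s %s 0 0 0 0 0.2;",$2,$3}'
```

```text
-2.8 1.3 0 0 0 0 0.2;-7.0 2.8 0 0 0 0 0.2;-11.9 3.8 0 0 0 0 0.2;-16.9 4.1 0 0 0 0 0.2;-21.9 3.7 0 0 0 0 0.2;-26.8 2.6 0 0 0 0 0.2;-31.6 0.8 0 0 0 0 0.2;-36.0 -1.6 0 0 0 0 0.2;-39.5 -4.2 0 0 0 0 0.2;-42.7 -7.2 0 0 0 0 0.2;-43.6 -8.1 0 0 0 0 0.2;-43.6 -8.1 0 0 0 0 0.2;
-2.0 -2.4 0 0 0 0 0.2;-4.4 -6.1 0 0 0 0 0.2;-6.5 -10.7 0 0 0 0 0.2;-8.0 -15.5 0 0 0 0 0.2;-8.9 -20.4 0 0 0 0 0.2;-9.0 -25.4 0 0 0 0 0.2;-8.4 -30.4 0 0 0 0 0.2;-7.2 -35.3 0 0 0 0 0.2;-5.5 -39.4 0 0 0 0 0.2;-3.4 -43.2 0 0 0 0 0.2;-2.7 -44.2 0 0 0 0 0.2;-2.7 -44.2 0 0 0 0 0.2;
```

{"method": "servo_tool", "body": {"increments": "-2.8 1.3 0 0 0 0 0.2;-7.0 2.8 0 0 0 0 0.2;-11.9 3.8 0 0 0 0 0.2;-16.9 4.1 0 0 0 0 0.2;-21.9 3.7 0 0 0 0 0.2;-26.8 2.6 0 0 0 0 0.2;-31.6 0.8 0 0 0 0 0.2;-36.0 -1.6 0 0 0 0 0.2;-39.5 -4.2 0 0 0 0 0.2;-42.7 -7.2 0 0 0 0 0.2;-43.6 -8.1 0 0 0 0 0.2;-43.6 -8.1 0 0 0 0 0.2"}}

```text
time_s: 25.35
position: [0.4331, -0.2002, 0.0659]
orientation: [[0.998, 0.059, -0.0], [0.059, -0.998, -0.002], [-0.0, 0.002, -1.0]]
contact_force: [-3.7, -3.5, 6.1]
width: 0.247
```

{"method": "servo_tool", "body": {"increments": "-2.0 -2.4 0 0 0 0 0.2;-4.4 -6.1 0 0 0 0 0.2;-6.5 -10.7 0 0 0 0 0.2;-8.0 -15.5 0 0 0 0 0.2;-8.9 -20.4 0 0 0 0 0.2;-9.0 -25.4 0 0 0 0 0.2;-8.4 -30.4 0 0 0 0 0.2;-7.2 -35.3 0 0 0 0 0.2;-5.5 -39.4 0 0 0 0 0.2;-3.4 -43.2 0 0 0 0 0.2;-2.7 -44.2 0 0 0 0 0.2;-2.7 -44.2 0 0 0 0 0.2"}}

```text
time_s: 26.55
position: [0.4295, -0.156, 0.0659]
orientation: [[0.998, 0.059, 0.003], [0.059, -0.998, -0.001], [0.003, 0.002, -1.0]]
contact_force: [3.8, -1.7, 2.5]
width: 0.246
```

```bash
python3 a.py
```

```text
t 26.55 pos [ 429.5 -156.    65.9] q [-29.9  -0.4 119.7   0.   60.5  56.7] w 0.246 F [ 3.8 -1.7  2.5]
INC mm [63.7 11.6  0.1] rot [ 0.0015 -0.0026 -0.0021] deg 0.2
0.03573655776336512 148.10541653226693 rad F -4.126598220861294
```

{"method": "servo_tool", "body": {"increments": "0 0 0 0 0 0 0.3;0 0 0 0 0 0 0.4;0 0 0 0 0 0 0.5;0 0 0 0 0 0 0.6;0 0 -5 0 0 0 0.6;0 0 -15 0 0 0 0.6;0 0 -35 0 0 0 0.6;0 0 -60 0 0 0 0.6;0 0 -90 0 0 0 0.6;0 0 -120 0 0 0 0.6;0 0 -130 0 0 0 0.6;0 0 -130 0 0 0 0.6"}}

```text
time_s: 27.75
position: [0.4299, -0.1567, 0.198]
orientation: [[0.998, 0.059, 0.006], [0.059, -0.998, -0.004], [0.006, 0.004, -1.0]]
contact_force: [0.4, 0.8, -0.1]
width: 0.602
```

Run:
```python
from h import *
R=tilt(3.5,45);T=np.array([.587,-.14,.09])
e=np.array([np.cos(.061),np.sin(.061),0]);p=T-.07*e+[0,0,.09]
inc([.43,-.156,.20],down(93.5));inc(p,R);print(p)
```

```text
t 27.75 pos [ 429.9 -156.7  198. ] q [-29.9 -10.2 113.4  -0.   76.5  56.7] w 0.602 F [ 0.4  0.8 -0.1]
INC mm [ 0.2 -0.7 -2. ] rot [-0.0087 -0.0062  3.1392] deg 179.9
t 27.75 pos [ 429.9 -156.7  198. ] q [-29.9 -10.2 113.4  -0.   76.5  56.7] w 0.602 F [ 0.4  0.8 -0.1]
INC mm [87.7 -7.3 18.5] rot [ 1.1939 -0.0072  2.9052] deg 180.0
[ 0.51713019 -0.14426735  0.18      ]
```

{"method": "servo_tool", "body": {"increments": "0 0 0 0 0 -0.131 0.6;0 0 0 0 0 -0.262 0.6;0 0 0 0 0 -0.393 0.6;0 0 0 0 0 -0.524 0.6;0 0 0 0 0 -0.655 0.6;0 0 0 0 0 -0.785 0.6;0 0 0 0 0 -0.916 0.6;0 0 0 0 0 -1.047 0.6;0 0 0 0 0 -1.178 0.6;0 0 0 0 0 -1.309 0.6;0 0 0 0 0 -1.44 0.6;0 0 0 0 0 -1.57 0.6"}}

```text
time_s: 28.95
position: [0.4276, -0.1554, 0.1937]
orientation: [[-0.063, 0.998, -0.001], [0.998, 0.063, 0.0], [0.0, -0.001, -1.0]]
contact_force: [0.3, -0.6, 0.2]
width: 0.603
```

Run:
```python
from h import *
R=tilt(3.5,45);T=np.array([.587,-.14,.09])
e=np.array([np.cos(.061),np.sin(.061),0]);p=T-.07*e+[0,0,.09]
inc(p,R)
```

```text
t 28.95 pos [ 427.6 -155.4  193.7] q [-29.9 -10.  113.6  -0.   76.4 -33.5] w 0.603 F [ 0.3 -0.6  0.2]
INC mm [ 5.5 90.1 13.6] rot [-0.6137 -0.6155 -1.48  ] deg 98.3
```

{"method": "servo_tool", "body": {"increments": "0 5 0 -0.051 -0.051 -0.123 0.6;0 12 0 -0.102 -0.103 -0.247 0.6;0 20 0 -0.153 -0.154 -0.37 0.6;1 28 1 -0.205 -0.205 -0.493 0.6;2 36 2 -0.256 -0.256 -0.617 0.6;3 44 4 -0.307 -0.308 -0.74 0.6;4 52 6 -0.358 -0.359 -0.863 0.6;5 60 8 -0.409 -0.41 -0.987 0.6;5 68 10 -0.46 -0.462 -1.11 0.6;5 76 12 -0.511 -0.513 -1.233 0.6;5 84 13 -0.563 -0.564 -1.357 0.6;5 90 13 -0.614 -0.615 -1.48 0.6"}}

```text
time_s: 30.15
position: [0.5174, -0.1405, 0.1836]
orientation: [[-0.736, 0.031, 0.676], [0.044, 0.999, 0.003], [-0.675, 0.032, -0.737]]
contact_force: [0.2, 0.6, -0.7]
width: 0.602
```

{"method": "servo_tool", "body": {"increments": "0 0 0 0 0 0 0.6;0 0 0 0 0 0 0.6;0 0 0 0 0 0 0.6"}}

```text
time_s: 30.45
position: [0.5182, -0.1411, 0.1859]
orientation: [[-0.736, 0.035, 0.676], [0.048, 0.999, 0.0], [-0.675, 0.033, -0.737]]
contact_force: [-0.6, -0.4, 0.1]
width: 0.602
```

Run:
```python
from h import *
import pickle
R=tilt(3.5,45);T=np.array([.587,-.14,.09])
e=np.array([np.cos(.061),np.sin(.061),0]);p=T-.07*e+[0,0,.09]
inc(p,R)
d=optics.read_camera("wrist");pickle.dump(d,open("w15.pkl","wb"));cv2.imwrite("pics/w15.png",d["frame"])
```

```text
t 30.45 pos [ 518.2 -141.1  185.9] q [ -40.5  -26.8  137.2   40.6   42.4 -151.8] w 0.602 F [-0.6 -0.4  0.1]
INC mm [ 4.6 -3.4  3.6] rot [-0.0429 -0.0423 -0.0918] deg 6.3
```

View pics/w15.png

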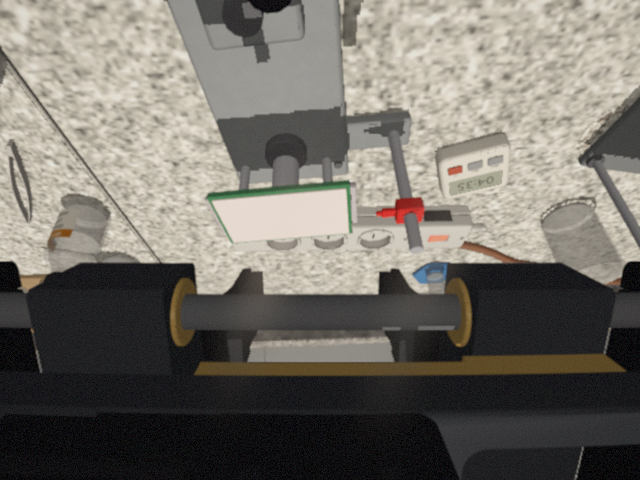

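Run:
```python
from h import *
import pickle
d=pickle.load(open("w15.pkl","rb"));crop(d["frame"],200,170,240,90,3.3,"pics/w15c.png")
```

View pics/w15c.png

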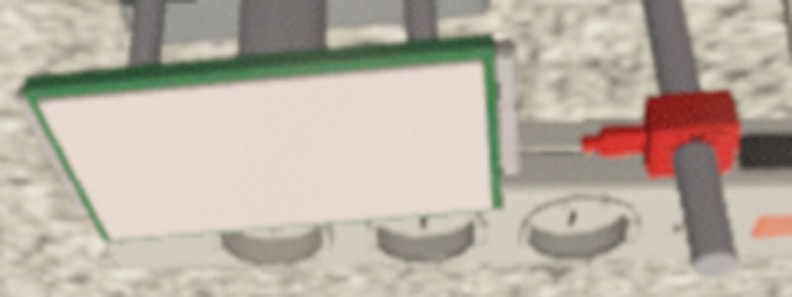

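```bash
cat > m6.py <<'E'
from h import *
import pickle,sys,json
def go(f,q,tip,ox,oy,s,e0=.0002):
    d=pickle.load(open(f,"rb"));C=lambda L:(np.array(L,float)+.5)/s-.5+[ox,oy]
    e=np.array([np.cos(.0615),np.sin(.0615),0]);mid=np.array([.5888,-.167,0]);f_=np.array([-e[1],e[0],0])
    from scipy.optimize import brentq
    Q=C(q);t=C([tip])
    cz=brentq(lambda z:(plane(d,Q,z).mean(0)-mid)@e,.05,.15)
    tz=brentq(lambda z:(plane(d,t,z)[0]-mid)@e-e0,.05,.15)
    P=plane(d,Q,cz);print("coating z",cz,"sides",[round(np.linalg.norm(P[i]-P[(i+1)%4])*1e3,1) for i in range(4)],"f off",(P.mean(0)-mid)@f_,"tip z",tz,"tip f",(plane(d,t,tz)[0]-mid)@f_)
    L=(P[1]-P[0]+P[2]-P[3]);print("yaw",np.degrees(np.arctan2(-L[0],L[1])))
    print("plate mid z = coating top - 3.5mm:",cz-.0035,"raise by mm",(tz-cz+.0035)*1e3)
if __name__=="__main__":
    go("w15.pkl",[(40,100),(491,60),(494,208),(107,240)],(582,145),200,170,3.3)
E
python3 m6.py
```

```text
coating z 0.09025844245099142 sides [np.float64(95.6), np.float64(55.0), np.float64(96.2), np.float64(55.4)] f off 0.0004423646101390623 tip z 0.09366019966699023 tip f 0.06807390513166757
yaw 3.4454629391353637
plate mid z = coating top - 3.5mm: 0.08675844245099142 raise by mm 6.901757215998807
```

Run:
```python
from h import *
import pickle
d=optics.read_camera("scene");pickle.dump(d,open("s15.pkl","wb"));crop(d["frame"],285,170,80,60,9,"pics/s15c.png")
# expected pixel positions
e=np.array([np.cos(.0615),np.sin(.0615),0]);f=np.array([-e[1],e[0],0]);m=np.array([.5888,-.167,0])
for z in(.088,.091,.094,.097):
    print(z,((pix(d,m+.068*f+[0,0,z])[0]-[285,170]+.5)*9-.5).round(0),"plate top +y corners (mid .0884)")
for zz in(.0865,.0884,.09):
    print(zz,((pix(d,[m+.05*f+sx*.03*e+[0,0,zz+.0025] for sx in(-1,1)])-[285,170]+.5)*9-.5).round(0).tolist(),((pix(d,[m-.05*f+sx*.03*e+[0,0,zz+.0025] for sx in(-1,1)])-[285,170]+.5)*9-.5).round(0).tolist())
```

```text
0.088 [249. 402.] plate top +y corners (mid .0884)
0.091 [249. 392.] plate top +y corners (mid .0884)
0.094 [249. 381.] plate top +y corners (mid .0884)
0.097 [249. 371.] plate top +y corners (mid .0884)
0.0865 [[400.0, 390.0], [165.0, 318.0]] [[568.0, 154.0], [342.0, 89.0]]
0.0884 [[400.0, 384.0], [165.0, 312.0]] [[568.0, 148.0], [342.0, 83.0]]
0.09 [[401.0, 378.0], [165.0, 306.0]] [[568.0, 143.0], [343.0, 77.0]]
```

View pics/s15c.png

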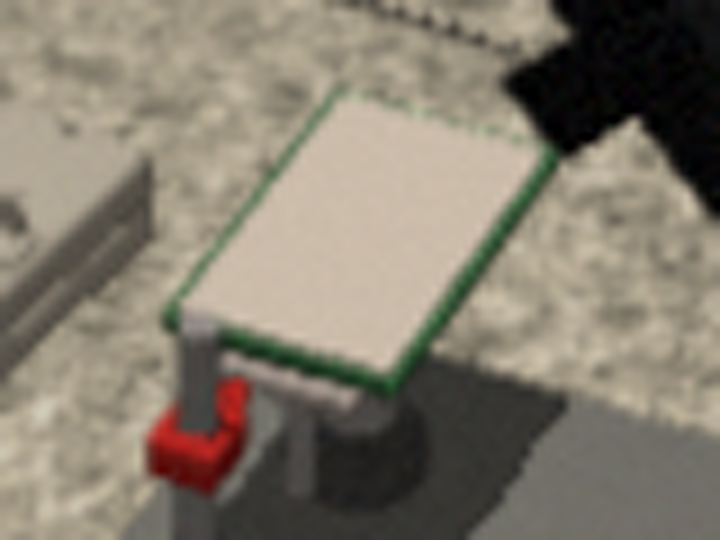

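```bash
cat > pnp.py <<'E'
from h import *
import pickle
def pnp(f,px,kind="coat",crop=None):
    d=pickle.load(open(f,"rb"));ox,oy,s=crop
    C=lambda L:(np.array(L,float).reshape(-1,2)+.5)/s-.5+[ox,oy]
    # order: (-e,-f),( -e,+f),(+e,+f),(+e,-f); plate frame: X=e, Y=f, Z up, origin plate mid-thickness
    a,b,z=(.027,.047,.0035) if kind=="coat" else (.03,.05,.0025)
    O=np.array([[-a,-b,z],[-a,b,z],[a,b,z],[a,-b,z]])
    K=np.array([[d["fx"],0,d["cx"]],[0,d["fy"],d["cy"]],[0,0,1]]);D=np.array([d["k1"],0,0,0.])
    ok,rv,tv=cv2.solvePnP(O,C(px[:4]),K,D,flags=cv2.SOLVEPNP_ITERATIVE)
    pr=cv2.projectPoints(O,rv,tv,K,D)[0][:,0];print(f,"reproj",np.abs(pr-C(px[:4])).max().round(2))
    R=cv2.Rodrigues(rv)[0];o=(-R.T@tv)[:,0]
    p=cv2.undistortPoints(C(px[4:]).reshape(-1,1,2),K,D)[0,0];v=R.T@np.array([p[0],p[1],1]);v/=np.linalg.norm(v)
    # compare to calibration
    M=np.array(d["camera_from_world"]);cw=-M[:3,:3].T@M[:3,3];print(" cam in plate",o.round(4)," elev",np.degrees(np.arcsin(-v[2])).round(1))
    t=-o[0]/v[0];print(" tip at x=0:",(o+t*v).round(4));t=(.068-o[1])/v[1];print(" tip at y=68:",(o+t*v).round(4))
    return o,v
if __name__=="__main__":
    a=pnp("w15.pkl",[(40,100),(491,60),(494,208),(107,240),(582,145)],"coat",(200,170,3.3))
    s,p,R=st();d=optics.read_camera("wrist");M=np.array(d["camera_from_world"]);print("cam in tool",R.T@(-M[:3,:3].T@M[:3,3]-p)*1e3)
E
python3 pnp.py
```

```text
w15.pkl reproj 0.18
 cam in plate [-0.2237  0.0329  0.173 ]  elev 36.3
 tip at x=0: [0.     0.0665 0.007 ]
 tip at y=68: [ 0.0101  0.068  -0.0005]
cam in tool [  66.58249664    0.23963555 -162.21455957]
```

Run:
```python
from h import *
import pickle
d=pickle.load(open("w11.pkl","rb"));crop(d["frame"],190,35,240,125,3.3,"pics/w11c.png")
d=pickle.load(open("w7.pkl","rb"));crop(d["frame"],230,80,180,125,4.4,"pics/w7c.png")
```

```text
(no output)
```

View pics/w11c.png

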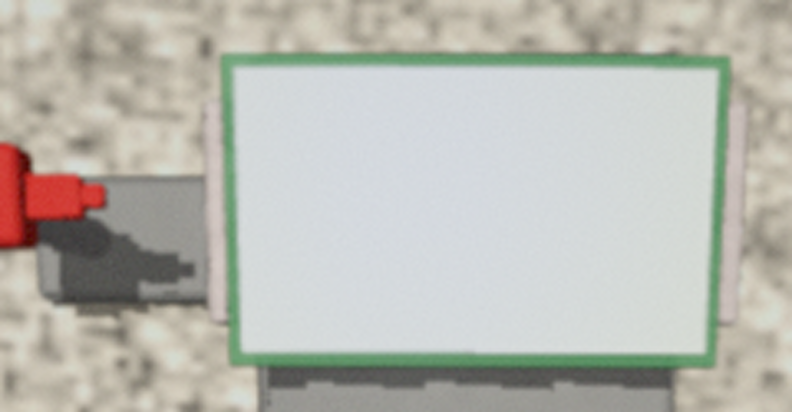

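Run:
```python
from pnp import *
a15=pnp("w15.pkl",[(40,100),(491,60),(494,208),(107,240),(582,145)],"coat",(200,170,3.3))
a11=pnp("w11.pkl",[(712,353),(241,353),(233,66),(720,67),(106,196)],"coat",(190,35,3.3))
a11b=pnp("w11.pkl",[(715,367),(230,367),(222,55),(730,58),(106,196)],"glass",(190,35,3.3))
# w10: image up=+f, right=+e  ; corners coat: BL,TL,TR,BR
a10=pnp("w10.pkl",[(321,489),(314,167),(508,167),(503,489),(413,79)],"glass",(150,0,2.4))
for n,a in(("11",a11),("11b",a11b),("10",a10)):
    for rise in(.0196,):
        b=(a15[0]+[0,0,rise],a15[1]);p,e=tri([a,b]);print(n,"tip in plate frame now",(p-[0,0,rise]).round(4),np.array(e)*1e3)
    o,v=a
    for z in(.022,.025,.028):print(n,z,(o+v*((z-o[2])/v[2])).round(4))
p,e=tri([a11,a10]);print(p,e)
```

```text
w15.pkl reproj 0.18
 cam in plate [-0.2237  0.0329  0.173 ]  elev 36.3
 tip at x=0: [0.     0.0665 0.007 ]
 tip at y=68: [ 0.0101  0.068  -0.0005]
w11.pkl reproj 0.19
 cam in plate [-0.0419  0.0135  0.26  ]  elev 73.9
 tip at x=0: [0.     0.0683 0.0214]
 tip at y=68: [-0.0002  0.068   0.0228]
w11.pkl reproj 0.28
 cam in plate [-0.0321  0.0108  0.2676]  elev 74.7
 tip at x=0: [0.     0.0677 0.0289]
 tip at y=68: [0.0001 0.068  0.0278]
w10.pkl reproj 0.15
 cam in plate [-0.0023 -0.0131  0.3019]  elev 73.5
 tip at x=0: [0.     0.057  0.0648]
 tip at y=68: [0.0004 0.068  0.0276]
11 tip in plate frame now [-0.0011  0.0666  0.0079] [0.29663982 0.29663982]
11 0.022 [-0.0001  0.0682  0.022 ]
11 0.025 [-0.0006  0.0675  0.025 ]
11 0.028 [-0.0012  0.0668  0.028 ]
11b tip in plate frame now [0.0002 0.0674 0.007 ] [0.87588546 0.87588546]
11b 0.022 [0.0009 0.0694 0.022 ]
11b 0.025 [0.0005 0.0687 0.025 ]
11b 0.028 [0.0001 0.0679 0.028 ]
10 tip in plate frame now [0.0003 0.0674 0.0071] [0.88217418 0.88217418]
10 0.022 [0.0004 0.0697 0.022 ]
10 0.025 [0.0004 0.0688 0.025 ]
10 0.028 [0.0004 0.0679 0.028 ]
[0.0001444  0.06881751 0.02236006] [np.float64(0.0007600538596146847), np.float64(0.0007600538596147156)]
```

Run:
```python
from pnp import *
for c in([(556,148),(393,378),(166,312),(338,90)],[(558,150),(393,376),(168,312),(338,92)]):
  for t in((241,386),(243,388)):
    pnp("s15.pkl",c+[t],"glass",(285,170,9))
```

```text
s15.pkl reproj 0.05
 cam in plate [-0.4457  0.9933  0.8401]  elev 39.2
 tip at x=0: [0.     0.0711 0.0054]
 tip at y=68: [0.0015 0.068  0.0026]
s15.pkl reproj 0.05
 cam in plate [-0.4457  0.9933  0.8401]  elev 39.2
 tip at x=0: [0.    0.07  0.004]
 tip at y=68: [0.001  0.068  0.0022]
s15.pkl reproj 0.12
 cam in plate [-0.4508  1.0009  0.8295]  elev 38.6
 tip at x=0: [0.     0.0716 0.0052]
 tip at y=68: [0.0017 0.068  0.0021]
s15.pkl reproj 0.12
 cam in plate [-0.4508  1.0009  0.8295]  elev 38.6
 tip at x=0: [0.     0.0705 0.0039]
 tip at y=68: [0.0012 0.068  0.0016]
```

Run:
```python
from h import *
inc([.4297,-.1558,.18],down(80))
```

```text
t 30.6 pos [ 518.6 -141.   186.6] q [ -40.5  -26.8  137.1   40.7   42.4 -151.9] w 0.598 F [-0.5 -0.  -0.2]
INC mm [ 69.2 -18.  -55.3] rot [0.0824 0.7395 0.1228] deg 43.2
```

{"method": "servo_tool", "body": {"increments": "12 -3 -9 0.014 0.123 0.02 0.6;23 -6 -18 0.027 0.247 0.041 0.6;35 -9 -28 0.041 0.37 0.061 0.6;46 -12 -37 0.055 0.493 0.082 0.6;58 -15 -46 0.069 0.616 0.102 0.6;69 -18 -55 0.082 0.74 0.123 0.6;69 -18 -55 0.082 0.74 0.123 0.6;69 -18 -55 0.082 0.74 0.123 0.6"}}

```text
time_s: 31.4
position: [0.4307, -0.1557, 0.1793]
orientation: [[-0.985, 0.172, 0.002], [0.172, 0.985, 0.001], [-0.002, 0.001, -1.0]]
contact_force: [-0.1, -0.2, -0.2]
width: 0.6
```

Run:
```python
from h import *
import pickle
inc([.4297,-.1558,.066],down(80))
d=optics.read_camera("wrist");pickle.dump(d,open("w16.pkl","wb"));cv2.imwrite("pics/w16.png",d["frame"])
```

```text
t 31.4 pos [ 430.7 -155.7  179.3] q [-2.980e+01 -8.900e+00  1.143e+02  1.000e-01  7.460e+01 -1.099e+02] w 0.6 F [-0.1 -0.2 -0.2]
INC mm [  1.1  -0.4 113.3] rot [0.0013 0.0017 0.0012] deg 0.1
```

View pics/w16.png

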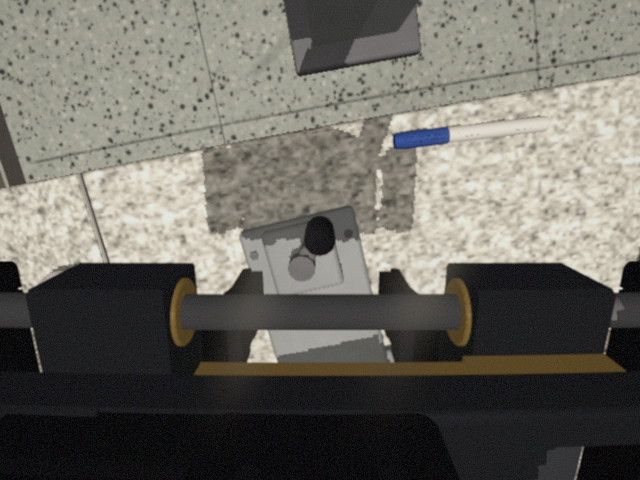

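The knob sits on the jaw axis, at (320,237). I'll lower and grip.

{"method": "servo_tool", "body": {"increments": "1 -0.4 20 0 0 0 0.6;1 -0.4 40 0 0 0 0.6;1 -0.4 60 0 0 0 0.6;1 -0.4 80 0 0 0 0.6;1 -0.4 95 0 0 0 0.6;1 -0.4 106 0 0 0 0.6;1 -0.4 112 0 0 0 0.6;1 -0.4 113 0 0 0 0.5;1 -0.4 113 0 0 0 0.4;1 -0.4 113 0 0 0 0.3;1 -0.4 113 0 0 0 0.2;1 -0.4 113 0 0 0 0.2"}}

```text
time_s: 32.65
position: [0.4293, -0.1563, 0.0672]
orientation: [[-0.985, 0.174, 0.001], [0.174, 0.985, 0.0], [-0.001, 0.0, -1.0]]
contact_force: [0.2, 1.8, 1.4]
width: 0.244
```

{"method": "servo_tool", "body": {"increments": "0 0 0 0 0 0 0.2;0 0 0 0 0 0 0.2"}}

```text
time_s: 32.85
position: [0.4293, -0.1563, 0.0671]
orientation: [[-0.985, 0.174, 0.0], [0.174, 0.985, 0.0], [-0.0, 0.0, -1.0]]
contact_force: [0.4, 1.2, 2.6]
width: 0.247
```

```bash
python3 a.py
cat > circ2.py <<'E'
# world-frame circle -> tool frame of down(psi): args: angle now (deg world), psi, cumulative turns
import numpy as np,sys
from h import down
a0,psi=float(sys.argv[1]),float(sys.argv[2]);D=down(psi)
o=[]
for p in sys.argv[3].split(','):
    a,b=np.radians(a0-float(p)),np.radians(a0);w=36*np.array([np.cos(a)-np.cos(b),np.sin(a)-np.sin(b),0]);t=D.T@w
    o.append("%.1f %.1f 0 0 0 0 0.2"%(t[0],t[1]))
print(";".join(o))
E
python3 circ2.py 148.5 80 4,10,18,26,34,42,50,58,65,68,68; python3 circ2.py 80.5 80 4,10,18,26,34,42,50,58,65,68,68
```

```text
t 32.85 pos [ 429.3 -156.3   67.1] q [ -29.9   -0.4  119.6    0.    60.8 -110. ] w 0.247 F [0.4 1.2 2.6]
INC mm [-64.7   3.8   1.2] rot [ 6.000e-04 -6.000e-04  2.906e+00] deg 166.5
0.035735394073231314 148.6396998741676 rad F 0.2217130898774537
-1.0 2.3 0 0 0 0 0.2;-2.8 5.6 0 0 0 0 0.2;-5.7 9.7 0 0 0 0 0.2;-9.2 13.3 0 0 0 0 0.2;-13.1 16.5 0 0 0 0 0.2;-17.4 19.0 0 0 0 0 0.2;-22.1 20.9 0 0 0 0 0.2;-26.9 22.2 0 0 0 0 0.2;-31.3 22.7 0 0 0 0 0.2;-33.2 22.8 0 0 0 0 0.2;-33.2 22.8 0 0 0 0 0.2
-2.5 -0.1 0 0 0 0 0.2;-6.3 -0.5 0 0 0 0 0.2;-11.1 -1.7 0 0 0 0 0.2;-15.8 -3.5 0 0 0 0 0.2;-20.2 -6.0 0 0 0 0 0.2;-24.2 -9.0 0 0 0 0 0.2;-27.7 -12.6 0 0 0 0 0.2;-30.7 -16.7 0 0 0 0 0.2;-32.8 -20.5 0 0 0 0 0.2;-33.6 -22.2 0 0 0 0 0.2;-33.6 -22.2 0 0 0 0 0.2
```

{"method": "servo_tool", "body": {"increments": "-1 2.3 0 0 0 0 0.2;-2.8 5.6 0 0 0 0 0.2;-5.7 9.7 0 0 0 0 0.2;-9.2 13.3 0 0 0 0 0.2;-13.1 16.5 0 0 0 0 0.2;-17.4 19 0 0 0 0 0.2;-22.1 20.9 0 0 0 0 0.2;-26.9 22.2 0 0 0 0 0.2;-31.3 22.7 0 0 0 0 0.2;-33.2 22.8 0 0 0 0 0.2;-33.2 22.8 0 0 0 0 0.2"}}

```text
time_s: 33.95
position: [0.4661, -0.1403, 0.067]
orientation: [[-0.985, 0.173, -0.0], [0.173, 0.985, -0.001], [0.0, -0.001, -1.0]]
contact_force: [-2.0, -5.1, 4.6]
width: 0.249
```

{"method": "servo_tool", "body": {"increments": "-2.5 -0.1 0 0 0 0 0.2;-6.3 -0.5 0 0 0 0 0.2;-11.1 -1.7 0 0 0 0 0.2;-15.8 -3.5 0 0 0 0 0.2;-20.2 -6 0 0 0 0 0.2;-24.2 -9 0 0 0 0 0.2;-27.7 -12.6 0 0 0 0 0.2;-30.7 -16.7 0 0 0 0 0.2;-32.8 -20.5 0 0 0 0 0.2;-33.6 -22.2 0 0 0 0 0.2;-33.6 -22.2 0 0 0 0 0.2"}}

```text
time_s: 35.05
position: [0.4946, -0.1668, 0.0669]
orientation: [[-0.985, 0.174, -0.002], [0.174, 0.985, 0.002], [0.002, 0.001, -1.0]]
contact_force: [-4.0, -1.3, 9.2]
width: 0.246
```

```bash
python3 a.py;python3 - <<'E'
from h import *
import pickle
d=optics.read_camera("scene");pickle.dump(d,open("s17.pkl","wb"));crop(d["frame"],285,160,80,60,9,"pics/s17c.png")
E
```

```text
t 35.05 pos [ 494.6 -166.8   66.9] q [ -27.3    8.6  110.1    0.    61.5 -107.3] w 0.246 F [-4.  -1.3  9.2]
INC mm [1.4 2.8 0.9] rot [-2.8000e-03 -2.4000e-03  2.9058e+00] deg 166.5
0.035686422665553025 13.083207801967866 rad F -4.196469294949358
```

View pics/s17c.png

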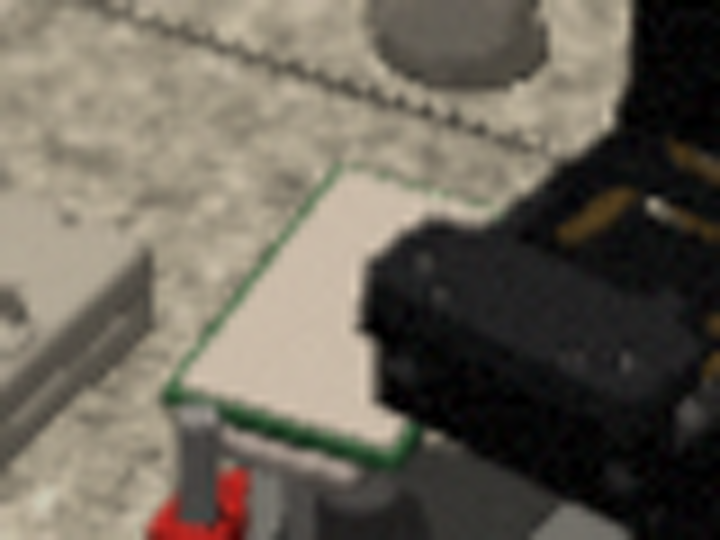

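{"method": "servo_tool", "body": {"increments": "0 0 0 0 0 0 0.3;0 0 0 0 0 0 0.4;0 0 0 0 0 0 0.5;0 0 0 0 0 0 0.6;0 0 -8 0 0 0 0.6;0 0 -22 0 0 0 0.6;0 0 -45 0 0 0 0.6;0 0 -75 0 0 0 0.6;0 0 -105 0 0 0 0.6;0 0 -125 0 0 0 0.6;0 0 -130 0 0 0 0.6;0 0 -130 0 0 0 0.6"}}

```text
time_s: 36.3
position: [0.4955, -0.1677, 0.1983]
orientation: [[-0.985, 0.174, 0.002], [0.174, 0.985, -0.001], [-0.003, -0.0, -1.0]]
contact_force: [-0.5, -0.3, -0.6]
width: 0.601
```

Run:
```python
from h import *
T=np.array([.587,-.13,.093])
for e,s,D in((-15,50,.25),(-15,55,.25),(-25,50,.25)):
    R=tilt(e,s);c=T-D*R@np.array([-.24,0,.97]);p=c-R@np.array([.066,0,-.162]);print(e,s,"cam",c.round(3),"tcp",p.round(3));inc(p,R)
d=optics.read_camera("scene");import pickle;pickle.dump(d,open("s18.pkl","wb"));crop(d["frame"],285,160,80,60,9,"pics/s18c.png")
```

```text
-15 50 cam [ 0.37  -0.072  0.203] tcp [ 0.531 -0.115  0.149]
t 36.3 pos [ 495.5 -167.7  198.3] q [ -27.4   -0.4  104.2    0.    76.  -107.4] w 0.601 F [-0.5 -0.3 -0.6]
INC mm [-25.8  58.   49. ] rot [ 0.0379 -0.8696  0.0816] deg 50.1
-15 55 cam [ 0.362 -0.07   0.183] tcp [ 0.527 -0.114  0.144]
t 36.3 pos [ 495.5 -167.7  198.3] q [ -27.4   -0.4  104.2    0.    76.  -107.4] w 0.601 F [-0.5 -0.3 -0.6]
INC mm [-21.1  58.4  54.2] rot [ 0.0417 -0.9568  0.0804] deg 55.1
-25 50 cam [ 0.384 -0.035  0.203] tcp [ 0.535 -0.106  0.149]
t 36.3 pos [ 495.5 -167.7  198.3] q [ -27.4   -0.4  104.2    0.    76.  -107.4] w 0.601 F [-0.5 -0.3 -0.6]
INC mm [-27.6  67.9  49. ] rot [ 0.1142 -0.865   0.2447] deg 51.9
```

View pics/s18c.png

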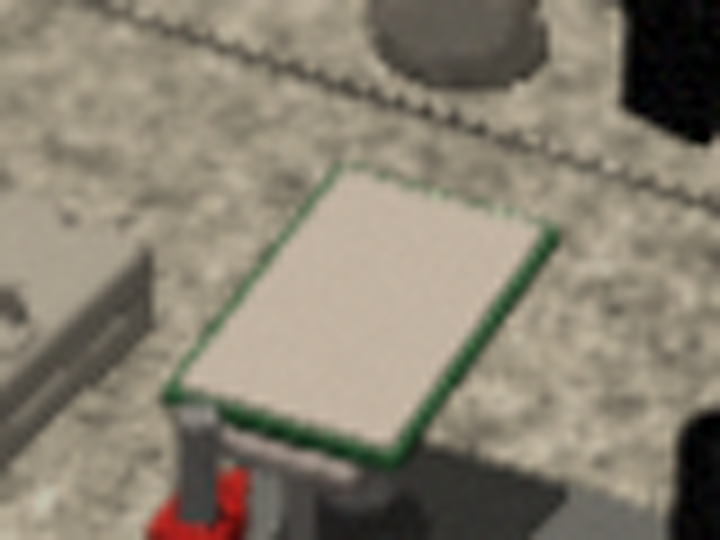

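Run:
```python
from h import *
T=np.array([.587,-.13,.093])
for e,s,D in((-15,52,.28),):
    R=tilt(e,s);c=T-D*R@np.array([-.24,0,.97]);p=c-R@np.array([.066,0,-.162]);print(e,s,"cam",c.round(3),"tcp",p.round(3));inc(p,R)
```

```text
-15 52 cam [ 0.34  -0.064  0.207] tcp [ 0.503 -0.107  0.16 ]
t 36.35 pos [ 494.7 -167.3  196.8] q [ -27.4   -0.3  104.3    0.    76.  -107.4] w 0.602 F [0.1 0.1 0.7]
INC mm [ 2.4 60.3 37.3] rot [ 0.04   -0.907   0.0809] deg 52.2
```

{"method": "servo_tool", "body": {"increments": "0 8 2 0.005 -0.113 0.01 0.6;1 16 6 0.01 -0.227 0.02 0.6;1 24 10 0.015 -0.34 0.03 0.6;1 32 15 0.02 -0.453 0.04 0.6;2 40 20 0.025 -0.567 0.05 0.6;2 48 26 0.03 -0.68 0.06 0.6;2 55 32 0.035 -0.793 0.07 0.6;2 60 37 0.04 -0.907 0.08 0.6;2 60 37 0.04 -0.907 0.08 0.6;2 60 37 0.04 -0.907 0.08 0.6;2 60 37 0.04 -0.907 0.08 0.6"}}

```text
time_s: 37.45
position: [0.5194, -0.11, 0.1619]
orientation: [[-0.609, 0.258, 0.75], [0.162, 0.966, -0.201], [-0.776, -0.001, -0.63]]
contact_force: [-0.1, 0.1, 0.8]
width: 0.603
```

Run:
```python
from h import *
import pickle
inc([.503,-.107,.16],tilt(-15,52))
d=optics.read_camera("wrist");pickle.dump(d,open("w18.pkl","wb"));cv2.imwrite("pics/w18.png",d["frame"])
crop(d["frame"],230,160,200,105,4,"pics/w18c.png")
```

```text
t 37.45 pos [ 519.4 -110.   161.9] q [ -26.1  -32.1  147.5   31.5   16.6 -127.6] w 0.603 F [-0.1  0.1  0.8]
INC mm [ 12.   -1.4 -11.7] rot [-0.0002 -0.0187  0.0011] deg 1.1
```

View pics/w18.png

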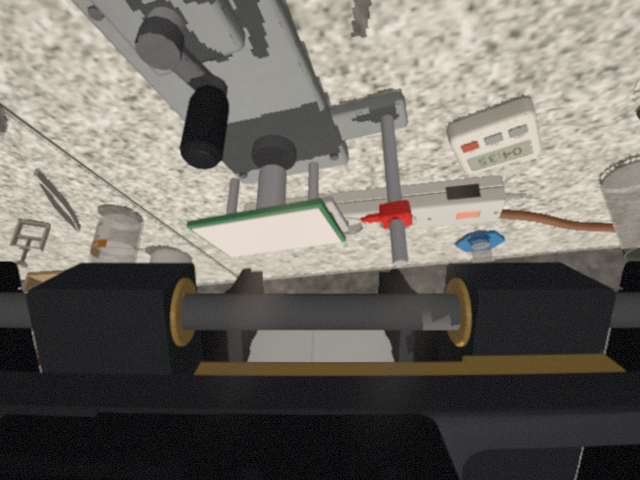

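View pics/w18c.png

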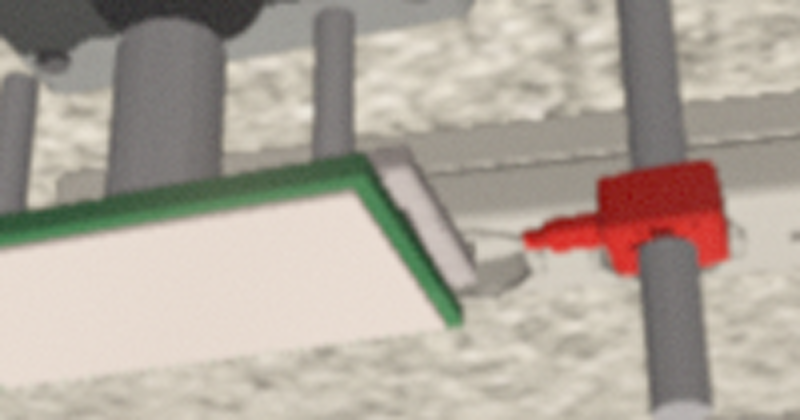

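Run:
```python
from h import *
import pickle
d=pickle.load(open("w18.pkl","rb"));crop(d["frame"],180,190,200,75,4,"pics/w18d.png")
```

```text
(no output)
```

View pics/w18d.png

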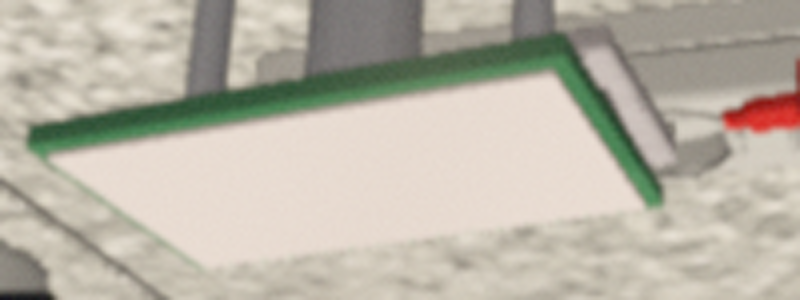

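Run:
```python
from pnp import *
a=pnp("w18.pkl",[(50,157),(555,70),(641,207),(205,268),(724,121)],"coat",(180,190,4))
a2=pnp("w18.pkl",[(48,157),(555,71),(640,208),(200,267),(724,120)],"coat",(180,190,4))
a15=pnp("w15.pkl",[(40,100),(491,60),(494,208),(107,240),(582,145)],"coat",(200,170,3.3))
b=(a15[0]-[0,0,.0045],a15[1])
print(tri([a,b]))
for c in([(556,225),(396,458),(168,388),(340,163)],):
  for t in((241,476),):
    s=pnp("s18.pkl",c+[t],"glass",(285,160,9))
    print("s+a",tri([a,s])); print("all",tri([a,b,s]))
import m6
m6.go("w18.pkl",[(50,157),(555,70),(641,207),(205,268)],(724,121),180,190,4)
```

```text
w18.pkl reproj 0.24
 cam in plate [-0.2279  0.1113  0.1266]  elev 28.1
 tip at x=0: [0.     0.0689 0.0026]
 tip at y=68: [0.0046 0.068  0.0001]
w18.pkl reproj 0.25
 cam in plate [-0.2287  0.1093  0.1257]  elev 28.0
 tip at x=0: [0.     0.069  0.0022]
 tip at y=68: [ 0.0055  0.068  -0.0008]
w15.pkl reproj 0.18
 cam in plate [-0.2237  0.0329  0.173 ]  elev 36.3
 tip at x=0: [0.     0.0665 0.007 ]
 tip at y=68: [ 0.0101  0.068  -0.0005]
(array([ 0.00550097,  0.06752711, -0.00094781]), [np.float64(0.0005755209275850293), np.float64(0.000575520927585018)])
s18.pkl reproj 0.09
 cam in plate [-0.4236  0.9887  0.8633]  elev 40.4
 tip at x=0: [0.     0.0728 0.0032]
 tip at y=68: [ 0.0022  0.068  -0.0013]
s+a (array([0.00179748, 0.06898893, 0.00081394]), [np.float64(0.0009046397326004723), np.float64(0.0009046397326004969)])
all (array([2.78742648e-03, 6.78693212e-02, 5.73114348e-05]), [np.float64(0.0010041945533361845), np.float64(0.0009745603869805753), np.float64(0.001339574297201506)])
coating z 0.09453702880570929 sides [np.float64(94.2), np.float64(54.6), np.float64(93.7), np.float64(54.5)] f off -0.00048199961496847815 tip z 0.09323584479109545 tip f 0.0679839109717603
yaw 3.9629540514518915
plate mid z = coating top - 3.5mm: 0.09103702880570928 raise by mm 2.1988159853861653
```

Run:
```python
from h import *
import pickle
from scipy.optimize import brentq
d=pickle.load(open("s18.pkl","rb"));im=d["frame"].astype(int)
b,g,r_=im[...,0],im[...,1],im[...,2]
# coating blob centroid region by brightness, tip by red mask
m=((r_>150)&(abs(r_-g)<40)).astype('uint8');m[:170]=0;m[215:]=0;m[:,:300]=0;m[:,350:]=0
red=((r_>110)&(g<60)&(b<70)).astype('uint8');ys,xs=np.nonzero(red[180:260,280:330]);ys+=180;xs+=280
for y in range(ys.min(),ys.min()+6):print(y,sorted(xs[ys==y]),im[y,309:316].tolist())
C=lambda L:(np.array(L,float)+.5)/9-.5+[285,160]
e=np.array([np.cos(.0615),np.sin(.0615),0]);f=np.array([-e[1],e[0],0]);mid=np.array([.5888,-.167,0])
Q=C([(556,225),(396,458),(168,388),(340,163)])
for mode,ax in(("e",e),("f",f)):
    gz=brentq(lambda z:(plane(d,Q,z).mean(0)-mid)@ax,.05,.15)
    P=plane(d,Q,gz);print(mode,"glass top z",gz,"off",((P.mean(0)-mid)@e).round(4),((P.mean(0)-mid)@f).round(4))
# use view in best-fit sense: shift bias
P=plane(d,Q,.0954);bias=(P.mean(0)-mid);print("bias at .0954",bias)
for t in((241,476),(241,472),(243,480)):
    for z in(.091,.093,.095,.097):
        p=plane(d,C([t]),z)[0]-bias-mid;print(t,z,(p@e).round(4),(p@f).round(4))
```

```text
212 [np.int64(311)] [[64, 71, 116], [67, 78, 148], [45, 52, 157], [57, 62, 118], [89, 95, 105], [83, 88, 90], [83, 89, 94]]
213 [np.int64(309), np.int64(310), np.int64(311)] [[40, 46, 129], [33, 40, 164], [32, 38, 176], [56, 62, 133], [96, 104, 112], [97, 103, 105], [97, 104, 106]]
214 [np.int64(309), np.int64(310), np.int64(311), np.int64(312)] [[33, 37, 129], [27, 32, 149], [31, 35, 169], [49, 56, 114], [93, 101, 107], [99, 106, 108], [100, 106, 109]]
215 [np.int64(309), np.int64(310), np.int64(311)] [[34, 38, 129], [30, 31, 164], [26, 28, 157], [66, 72, 112], [96, 103, 108], [100, 108, 109], [102, 110, 112]]
216 [np.int64(304), np.int64(310), np.int64(311)] [[29, 33, 90], [29, 34, 167], [25, 28, 158], [56, 61, 106], [96, 104, 108], [102, 109, 110], [101, 108, 110]]
217 [np.int64(303), np.int64(304), np.int64(310), np.int64(311)] [[21, 23, 75], [20, 19, 113], [12, 17, 116], [50, 54, 94], [93, 101, 105], [99, 107, 109], [102, 108, 110]]
e glass top z 0.09660859720014825 off -0.0 0.0027
f glass top z 0.09436034422894243 off 0.0011 -0.0
bias at .0954 [0.00053675 0.00127484 0.0954    ]
(241, 476) 0.091 0.0018 0.0657
(241, 476) 0.093 0.0008 0.0679
(241, 476) 0.095 -0.0002 0.0701
(241, 476) 0.097 -0.0012 0.0723
(241, 472) 0.091 0.0024 0.0644
(241, 472) 0.093 0.0014 0.0666
(241, 472) 0.095 0.0004 0.0688
(241, 472) 0.097 -0.0006 0.071
(243, 480) 0.091 0.0008 0.0668
(243, 480) 0.093 -0.0002 0.069
(243, 480) 0.095 -0.0012 0.0712
(243, 480) 0.097 -0.0022 0.0734
```

Run:
```python
from h import *
inc([.4946,-.1668,.18],down(80))
```

```text
t 37.5 pos [ 519.5 -110.2  162.2] q [ -26.1  -32.1  147.5   31.6   16.6 -127.6] w 0.597 F [ 0.1 -0.   0. ]
INC mm [ -7.8 -61.2 -18.5] rot [-0.0398  0.8891 -0.0808] deg 51.2
```

{"method": "servo_tool", "body": {"increments": "-2 -4 -10 -0.005 0.1 -0.01 0.6;-5 -12 -20 -0.01 0.22 -0.02 0.6;-8 -20 -28 -0.015 0.34 -0.03 0.6;-10 -28 -30 -0.02 0.46 -0.04 0.6;-10 -38 -28 -0.025 0.58 -0.05 0.6;-9 -48 -25 -0.03 0.7 -0.06 0.6;-8 -55 -20 -0.035 0.8 -0.07 0.6;-8 -61 -18 -0.04 0.889 -0.081 0.6;-8 -61 -18 -0.04 0.889 -0.081 0.6;-8 -61 -18 -0.04 0.889 -0.081 0.6"}}

```text
time_s: 38.5
position: [0.4952, -0.1671, 0.1803]
orientation: [[-0.985, 0.175, 0.002], [0.175, 0.985, -0.001], [-0.002, -0.0, -1.0]]
contact_force: [0.3, 0.4, -0.3]
width: 0.599
```

Run:
```python
from h import *
inc([.4946,-.1668,.067],down(80))
d=optics.read_camera("wrist");cv2.imwrite("pics/w19.png",d["frame"])
```

```text
t 38.5 pos [ 495.2 -167.1  180.3] q [ -27.3    0.4  105.4    0.    74.  -107.2] w 0.599 F [ 0.3  0.4 -0.3]
INC mm [  0.9   0.3 113.3] rot [-0.0004  0.0023 -0.0015] deg 0.2
```

View pics/w19.png

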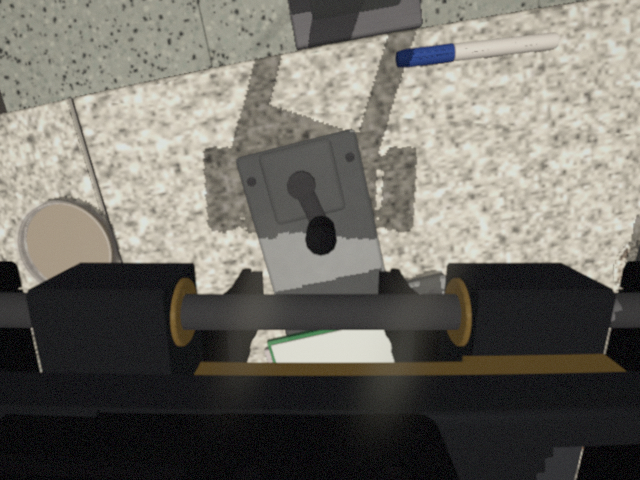

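The knob is again on the jaw axis, at (320,236). I'll grip it and turn about 50° more.

{"method": "servo_tool", "body": {"increments": "1 0.3 20 0 0 0 0.6;1 0.3 40 0 0 0 0.6;1 0.3 60 0 0 0 0.6;1 0.3 80 0 0 0 0.6;1 0.3 95 0 0 0 0.6;1 0.3 106 0 0 0 0.6;1 0.3 112 0 0 0 0.6;1 0.3 113 0 0 0 0.5;1 0.3 113 0 0 0 0.4;1 0.3 113 0 0 0 0.3;1 0.3 113 0 0 0 0.2;1 0.3 113 0 0 0 0.2"}}

```text
time_s: 39.75
position: [0.496, -0.167, 0.0691]
orientation: [[-0.985, 0.174, 0.005], [0.174, 0.985, -0.002], [-0.005, -0.001, -1.0]]
contact_force: [-0.0, -0.1, 1.6]
width: 0.25
```

{"method": "servo_tool", "body": {"increments": "0 0 0 0 0 0 0.2;0 0 0 0 0 0 0.2"}}

```text
time_s: 39.95
position: [0.496, -0.1671, 0.0691]
orientation: [[-0.985, 0.174, 0.005], [0.174, 0.985, -0.002], [-0.005, -0.001, -1.0]]
contact_force: [0.3, -0.5, 1.9]
width: 0.249
```

```bash
python3 a.py; python3 circ2.py 13 80 4,10,17,24,31,38,44,49,50,50
```

```text
t 39.95 pos [ 496.  -167.1   69.1] q [ -27.3    8.2  110.2    0.    61.3 -107.3] w 0.249 F [ 0.3 -0.5  1.9]
INC mm [2.9 2.8 3.1] rot [7.6000e-03 2.2000e-03 2.9056e+00] deg 166.5
0.037075530608022864 12.202455716705304 rad F 0.2239933228707716
-0.9 -2.3 0 0 0 0 0.2;-1.9 -6.0 0 0 0 0 0.2;-2.7 -10.3 0 0 0 0 0.2;-2.9 -14.7 0 0 0 0 0.2;-2.5 -19.1 0 0 0 0 0.2;-1.6 -23.4 0 0 0 0 0.2;-0.5 -27.0 0 0 0 0 0.2;0.8 -29.8 0 0 0 0 0.2;1.1 -30.4 0 0 0 0 0.2;1.1 -30.4 0 0 0 0 0.2
```

{"method": "servo_tool", "body": {"increments": "-0.9 -2.3 0 0 0 0 0.2;-1.9 -6 0 0 0 0 0.2;-2.7 -10.3 0 0 0 0 0.2;-2.9 -14.7 0 0 0 0 0.2;-2.5 -19.1 0 0 0 0 0.2;-1.6 -23.4 0 0 0 0 0.2;-0.5 -27 0 0 0 0 0.2;0.8 -29.8 0 0 0 0 0.2;1.1 -30.4 0 0 0 0 0.2;1.1 -30.4 0 0 0 0 0.2"}}

```text
time_s: 40.95
position: [0.4898, -0.1978, 0.0692]
orientation: [[-0.985, 0.174, 0.006], [0.174, 0.985, -0.003], [-0.007, -0.002, -1.0]]
contact_force: [4.7, -2.0, 2.2]
width: 0.247
```

```bash
python3 a.py
```

```text
t 40.95 pos [ 489.8 -197.8   69.2] q [ -30.6    8.8  109.6    0.    61.3 -110.5] w 0.247 F [ 4.7 -2.   2.2]
INC mm [ 2.1 34.1  3.1] rot [0.0091 0.0041 2.9052] deg 166.5
0.037764090091102195 -37.30768808307319 rad F 4.980338900025493
```

{"method": "servo_tool", "body": {"increments": "0 0 0 0 0 0 0.3;0 0 0 0 0 0 0.4;0 0 0 0 0 0 0.5;0 0 0 0 0 0 0.6;0 0 -8 0 0 0 0.6;0 0 -22 0 0 0 0.6;0 0 -45 0 0 0 0.6;0 0 -75 0 0 0 0.6;0 0 -105 0 0 0 0.6;0 0 -125 0 0 0 0.6;0 0 -130 0 0 0 0.6;0 0 -130 0 0 0 0.6"}}

```text
time_s: 42.15
position: [0.4894, -0.1967, 0.2002]
orientation: [[-0.985, 0.174, 0.007], [0.174, 0.985, -0.003], [-0.007, -0.002, -1.0]]
contact_force: [0.2, -0.3, -0.5]
width: 0.602
```

```bash
python3 a.py
python3 - <<'E'
from h import *
T=np.array([.587,-.13,.095])
for e,s,D in((-12,47,.27),):
    R=tilt(e,s);c=T-D*R@np.array([-.24,0,.97]);p=c-R@np.array([.066,0,-.162]);print(e,s,"cam",c.round(3),"tcp",p.round(3));inc(p,R)
E
```

```text
t 42.15 pos [ 489.4 -196.7  200.2] q [-3.050e+01 -1.000e-01  1.037e+02  1.000e-01  7.600e+01 -1.105e+02] w 0.602 F [ 0.2 -0.3 -0.5]
INC mm [  2.4  33.4 134.1] rot [0.0101 0.0035 2.9057] deg 166.5
0.03674739976573429 -36.44397052447349 rad F 0.32428400927952195
-12 47 cam [ 0.356 -0.081  0.226] tcp [ 0.516 -0.115  0.164]
t 42.15 pos [ 489.4 -196.7  200.2] q [-3.050e+01 -1.000e-01  1.037e+02  1.000e-01  7.600e+01 -1.105e+02] w 0.602 F [ 0.2 -0.3 -0.5]
INC mm [-12.1  85.3  36.2] rot [ 0.0128 -0.813   0.0332] deg 46.6
```

{"method": "servo_tool", "body": {"increments": "-1 10 2 0.002 -0.1 0.004 0.6;-3 21 6 0.003 -0.2 0.008 0.6;-4 32 10 0.005 -0.3 0.012 0.6;-6 43 15 0.006 -0.4 0.016 0.6;-8 54 20 0.008 -0.5 0.02 0.6;-10 65 26 0.01 -0.6 0.025 0.6;-11 76 31 0.012 -0.7 0.03 0.6;-12 85 36 0.013 -0.813 0.033 0.6;-12 85 36 0.013 -0.813 0.033 0.6;-12 85 36 0.013 -0.813 0.033 0.6"}}

```text
time_s: 43.15
position: [0.5147, -0.1145, 0.1614]
orientation: [[-0.672, 0.208, 0.711], [0.143, 0.978, -0.15], [-0.727, 0.001, -0.687]]
contact_force: [0.2, -0.5, 1.0]
width: 0.602
```

Run:
```python
from h import *
import pickle
inc([.516,-.115,.164],tilt(-12,47))
d=optics.read_camera("wrist");pickle.dump(d,open("w20.pkl","wb"));cv2.imwrite("pics/w20.png",d["frame"])
crop(d["frame"],185,175,200,90,4,"pics/w20c.png")
d=optics.read_camera("scene");pickle.dump(d,open("s20.pkl","wb"));crop(d["frame"],285,160,80,60,9,"pics/s20c.png")
```

```text
t 43.15 pos [ 514.7 -114.5  161.4] q [ -29.5  -31.5  144.9   31.7   24.7 -131.4] w 0.602 F [ 0.2 -0.5  1. ]
INC mm [-2.8 -0.2 -0.8] rot [ 0.0009 -0.0067 -0.0007] deg 0.4
```

View pics/w20c.png

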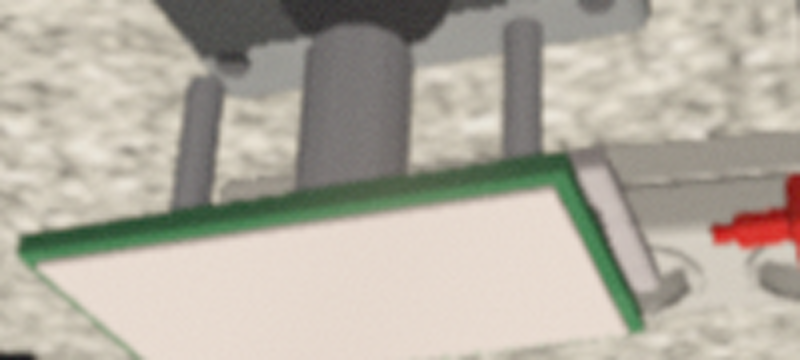

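View pics/s20c.png

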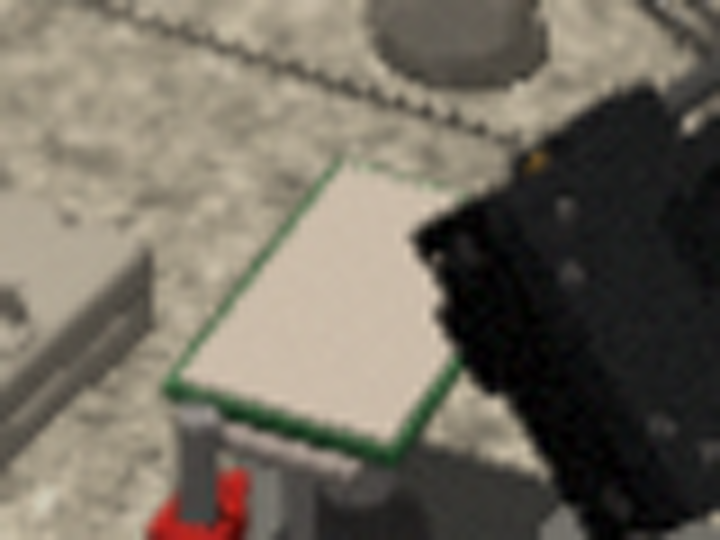

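Run:
```python
from h import *
import pickle
d=pickle.load(open("w20.pkl","rb"));crop(d["frame"],185,205,170,75,4.7,"pics/w20d.png")
```

```text
(no output)
```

View pics/w20d.png

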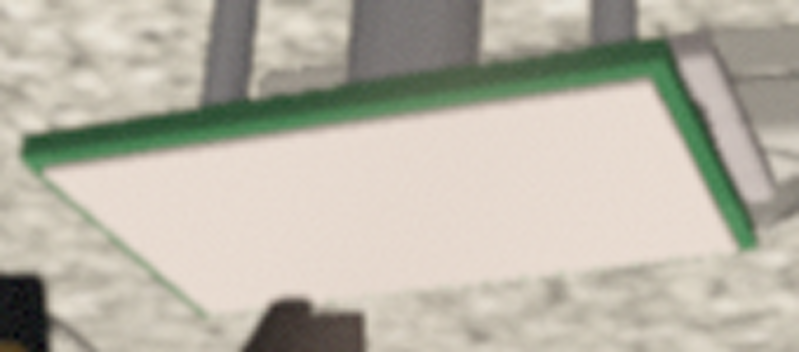

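Run:
```python
from pnp import *
import m6
for q in([(45,169),(650,78),(730,250),(212,316)],[(43,169),(650,77),(732,249),(208,318)]):
    a=pnp("w20.pkl",q+[(838,134)],"coat",(185,205,4.7))
    m6.go("w20.pkl",q,(838,134),185,205,4.7)
```

```text
w20.pkl reproj 0.48
 cam in plate [-0.2296  0.0986  0.1378]  elev 30.7
 tip at x=0: [0.     0.0692 0.0005]
 tip at y=68: [ 0.0098  0.068  -0.0053]
coating z 0.09621409081730747 sides [np.float64(93.8), np.float64(54.9), np.float64(93.3), np.float64(55.4)] f off -0.0005111485399808625 tip z 0.09295047588037003 tip f 0.06821800574408776
yaw 3.8264366621350954
plate mid z = coating top - 3.5mm: 0.09271409081730747 raise by mm 0.23638506306255777
w20.pkl reproj 0.15
 cam in plate [-0.2284  0.0972  0.1377]  elev 30.7
 tip at x=0: [0.     0.069  0.0007]
 tip at y=68: [ 0.0083  0.068  -0.0042]
coating z 0.09621215737121783 sides [np.float64(94.1), np.float64(54.8), np.float64(94.8), np.float64(56.1)] f off -0.000740141106242272 tip z 0.09295047588037003 tip f 0.06821800574408776
yaw 4.134553389786648
plate mid z = coating top - 3.5mm: 0.09271215737121782 raise by mm 0.23831850915220473
```

The height check from three views puts the plate within about ±0.6 mm of the tip. I'll withdraw the arm and take a last look.

{"method": "servo_tool", "body": {"increments": "-2 -6 -10 0 0.1 0 0.6;-6 -14 -20 0 0.22 0 0.6;-11 -24 -30 0 0.34 0 0.6;-16 -36 -38 0 0.46 0 0.6;-22 -50 -46 0 0.58 0 0.6;-26 -66 -54 0 0.7 0 0.6;-30 -82 -60 0 0.8 0 0.6;-30 -100 -64 0 0.8 0 0.6;-30 -120 -66 0 0.8 0 0.6;-30 -120 -66 0 0.8 0 0.6;-30 -120 -66 0 0.8 0 0.6"}}

```text
time_s: 44.35
position: [0.4642, -0.2278, 0.2306]
orientation: [[-0.977, 0.21, 0.017], [0.21, 0.978, -0.004], [-0.018, -0.001, -1.0]]
contact_force: [-0.6, 1.4, -0.0]
width: 0.604
```

```bash
python3 a.py
python3 - <<'E'
from h import *
a=optics.read_camera("scene")["frame"];b=optics.read_camera("top")["frame"]
a=cv2.resize(a[150:390,150:420],(540,480));b=cv2.resize(b[170:320,180:440],(780,450))[:, :]
cv2.imwrite("pics/fin_s.png",a);cv2.imwrite("pics/fin_t.png",b)
E
```

```text
t 44.35 pos [ 464.2 -227.8  230.6] q [ -35.1   -3.4  103.7    0.4   78.8 -113.1] w 0.604 F [-0.6  1.4 -0. ]
INC mm [-12.4  68.9 164.8] rot [0.0258 0.0045 2.8685] deg 164.4
0.05311384469458306 -85.24179985943958 rad F -1.4035923948599784
```

View pics/fin_s.png

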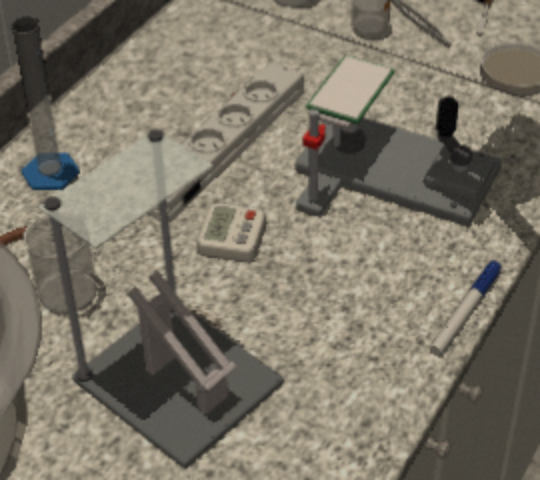

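View pics/fin_t.png

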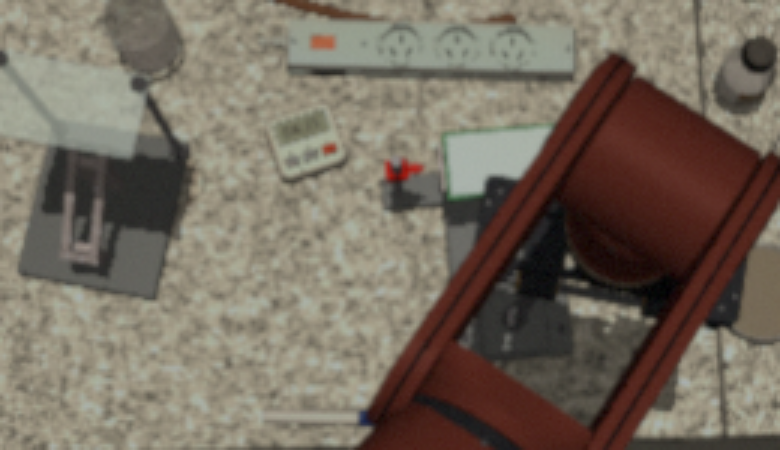

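The plate lies on the raised stage at (350,88) beside the red pointer at (315,135). The easel is empty and the bystanders are where they were. I'm handing in.

```bash
python3 -c "
from workcell import hand_in;print(hand_in())"
```

```text
the job is handed in; nothing more can be done
None
```

The job is handed in at about 44 s of the 69 s allowed. I took the plate off the easel by its 60 mm edges and laid it coating up along the jack's stage. I then cranked the stage up about 775° (about 25.8 mm).

- **Centring:** right after release the plate was within about 0.5 mm and 0.1° of the stage's centre and axis. The last close view, after cranking, gave 0.5–0.7 mm and 0.3–0.6°.
- **Height:** the last wrist-camera view put the plate 0.2–0.7 mm below the pointer tip. The coarser scene camera put it about 0.6 mm above, worked out from its view before the last 50° of turning. I had no more exact check than that.
- **Earlier disagreement:** earlier in the job the camera estimates of the tip's height disagreed by up to 5 mm. I stopped twice while cranking to look again.
- **Forces:** the force readings I took stayed below about 12 N. I did not log the force between readings.
- **Joint range:** during one viewing pose joint 3 read 147.5°, right at its 147.46° limit.
- **Surroundings:** the last pictures showed the pointer, timer, pen and dish in place, and the gripper clear above the jack and touching nothing. I judged this by eye, without measuring it.

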